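Screw the hose-barb elbows into the cooling-water manifold and start the circulation

ROBOT

A 6-joint arm with a two-finger parallel gripper is mounted at the origin on the work surface. World frame = base frame: x ahead of the robot, y to its left, z up, the work surface at z = 0. Lengths are in m, angles in rad, forces in N, time in s.
With the tool pointing down it reaches from about 0.4 to 0.825 m from the base axis. Payload 7 kg.
Tool frame: the origin (TCP) lies between the finger pads; the fingertips stand 22 mm ahead of it and the grasp point (between the pads) lies 3 mm ahead of it; z points along the fingers, y is the direction in which the jaws open and shut (so a half turn about z gives the same grasp; the last joint's range is limited). The gripper opens to 88 mm and grips with 3 to 60 N. Pads are 19 mm wide; open, the fingers measure 130 mm over their backs; the gripper's body (78 mm by 193 mm) begins 47 mm behind the grasp point.
Start: joints at [1.418, 0.359, 0.012, 0, -1.224, -0.288], TCP at [0.288, 0.61, 0.249] pointing down, gripper open.
Joint ranges: [-3.07, 3.07], [-1.43, 2.12], [-1.02, 1.25], [-3.03, 1.67], [-3.05, -0], [-3.03, 3.03]. Speed limits (rad/s): [2.39, 2.39, 3.01, 3.14, 3.14, 3.14].

INTERFACE

Orientations are given as [roll, pitch, yaw] about the fixed x, y, z axes, in that order (R = Rz(yaw) Ry(pitch) Rx(roll)).
In Python, from station import arm, optics gives the robot as it stands. The module is installed in compiled form; this text tells all that it offers.
- The arm moves only by the tool jog_arm, never from a script. Its argument "motion" is a list that holds one entry, the list of rows, each a list of 7 numbers: the shift along the tool's x, y, z in m, then the turn, a rotation vector about the tool's x, y, z in degrees, then the finger opening in m, from 0 to 0.0876. In form: [[[x, y, z, rx, ry, rz, grip], ...]]. A call has 1 to 8 rows; each row is the pose to reach, as a shift and turn from the pose measured when the call began, along the tool's axes at that moment; what a row does not reach only later rows make up. A row lasts 1/10 s, in which the tool goes at most 50 mm and 8.59 degrees, less where a joint would pass 70% of its speed; a pose out of reach is approached as far as the arm can. A call with a gripper value outside its range is refused whole. The fingers move at their own pace and stop on an object; "newtons" is the grip in N (left out, the last holds). Time passes only in rows, so rows that repeat a pose let the fingers close. It gives the time, the measured TCP pose, the force and the opening at its end, in the units of the state.
- arm.get_state(): the state, without advancing time (a new reading comes with each control period).
- optics.grab_frame(name): name is "side" or "top" or "wrist"; returns the picture (420x560x3 uint8, red, green, blue); there is no depth.
- optics.camera_model(name): a dict with "mtx" (3x3 intrinsics, pixels), "R" (3x3) and "t" (3): a world point X has camera coordinates R X + t; the wrist camera has in their place "mount" (4x4, takes a point from camera to tool coordinates, whose origin is the TCP and whose axes are the flange's). Camera axes: x right, y down, z forward; pixel columns grow to the right and rows downward; lengths in m; the calibration is good to about 2 mm. A picture is of the moment at which its call begins: read the wrist's pose just before it. camera_model takes no time and is no camera call.
- arm.job_done(): hands the job in, once; it reports no verdict.
The state is a dict: "t": time; "q": joint angles; "qd": joint speeds; "joint_efforts": joint torques, N m; "eef_pos": TCP position; "ee_rot": TCP orientation; "force": force on the tool from outside, world axes, zero at the start; "moment": the same for the moment, N m; "width": finger opening in m.
Only numpy, scipy, OpenCV 4.12 (cv2) and the standard library are available. Lean on these libraries where they do the work, as an engineer would, in place of code of your own. Each camera call takes 0.05 s, during which the arm holds its last target.

TASK

Screw every elbow that stands on the white sheet into a port of its own on the clamped manifold: turn it clockwise until the resistance rises and then on, past snug but without forcing it, until its barb points square out of the manifold's hose side, away from the robot. When all of them are tight, start the circulation at the console by pressing its keys one at a time: first the round power key, then the square leak-test key, then the long run key, each fully down and let go again. Leave the wash bottle, the flask and the jar where they are.

Things in the scene. Friction and masses are not known exactly. Their poses are not given: they have to be found in the camera images.
- manifold: aluminium cooling-water manifold clamped to the bench, a bar 84 mm (x) x 356 mm (y) x 52 mm high with four equal threaded ports in its top, 100 mm apart along y. Origin under its centre on the bench, z up; its x axis points square out of the long side that faces away from the robot: the hose side.
- hose_side (a point): middle of the manifold's hose-side face, 42 mm along x from its centre line, 26 mm up
- port_1 (a point): port at y = -150 mm in the manifold's frame: centre of the mouth of a 44 mm bore, flush with the manifold's top. Any elbow fits any port, 2 mm of play all round. Let down upright into it, an elbow drops until its lower end is 19 mm below the top and its thread has caught, or it rests 9 mm higher on the thread's starts, every 60 degrees: then lift it a little, turn it 20 degrees either way and let it down again.
- port_2 (a point): port at y = -50 mm, same as port_1. The thread catches whichever way the barb then points, with up to 0.5 rad of play. Turning clockwise (seen from above) first draws the elbow down, 9 mm a turn, for 0.8 to 1 rad of easy turning (0.06 N m); then it is snug and the resistance jumps to 0.3 N m.
- port_3 (a point): port at y = +50 mm, same as port_1. From catching to the barb's final direction an elbow should be turned about 2 rad in all (1.7 to 2.3). It stays where it is left; it can be turned back, lifted straight out (the thread does not hold it down) and started again in another direction.
- port_4 (a point): port at y = +150 mm, same as port_1. A port that gets no elbow is closed by its own valve.
- seat_1 (a joint): tightening at port_1: angle in rad that the fitting there has been turned clockwise beyond snug, against the higher resistance; 0 = not yet tight, over 1.6 spoils the seal, hard end at 1.9
- seat_2 (a joint): the same at port_2
- seat_3 (a joint): the same at port_3
- seat_4 (a joint): the same at port_4
- elbow_A: steel hose-barb elbow standing on its male thread on a smooth 3 mm white sheet; 3 or 4 are there. Origin: centre of the thread's lower end; z up the thread, x along the barb. Heights: thread (40 mm wide) 0-24 mm, hexagon (46 over flats) 24-35, neck (29 wide) with level barb (20 thick, reaching 64 mm from the axis, top 55 mm up), square head 30 x 30 mm, 55-86. 0.29-0.47 kg.
- elbow_B: same as elbow_A. The head's flat sides lie along the elbow's x and y; it can be gripped by either pair, also with a finger above the barb.
- elbow_C: same as elbow_A
- elbow_D: same as elbow_A
- console: grey controller console of the circulation pump, fixed, 130 mm (x) x 250 mm (y) x 48 mm high, with three black keys in a row on top that stand 12 mm proud; origin under its centre, x away from the operator
- key_power (a joint): spring key on the console, joint value = how far it is pressed down (0 up, 0.006 m fully down; about 1.5 N to start it, 5 N to bottom it); springs back by itself: power, the round one, 30 mm across, at the console's +y end
- key_test (a joint): spring key on the console, joint value = how far it is pressed down (0 up, 0.006 m fully down; about 1.5 N to start it, 5 N to bottom it); springs back by itself: leak test, the square one, 30 x 30 mm, in the middle
- key_run (a joint): spring key on the console, joint value = how far it is pressed down (0 up, 0.006 m fully down; about 1.5 N to start it, 5 N to bottom it); springs back by itself: run, the long one, 28 x 52 mm, at the -y end
- power_top (a point): centre of the top face of the power key
- test_top (a point): centre of the top face of the test key
- run_top (a point): centre of the top face of the run key
- washbottle: clear wash bottle with white cap and spout, 72 mm wide, 190 mm tall; leave alone; origin under its centre
- flask: conical glass flask, 82 mm wide, 115 mm tall; leave alone; origin under its centre
- jar: brown glass jar with black lid, 72 mm wide, 103 mm tall; leave alone; origin under its centre
Things that resemble listed ones, but are neither listed nor needed, are in the scene too. What is shaped like the elbow_A but pink, purple or red is not meant.

How it is judged:
On the way, in this order (a step that is already met when the one before it is completed fails the run):
1. every elbow is screwed in past snug with its barb pointing out of the hose side (x of hose_side in the frame of elbow_A above 0 m and angle between the x axis of each of elbow_A, elbow_B, elbow_C, elbow_D and the x axis of manifold, either way round below 0.22 rad and angle between each of elbow_A, elbow_B, elbow_C, elbow_D's own z axis and vertical below 0.12 rad and ((horizontal distance between elbow_A and port_1 below 0.006 m and z of elbow_A in the frame of manifold below 0.036 m and value of joint seat_1 above 0.1 rad) or (horizontal distance between elbow_A and port_2 below 0.006 m and z of elbow_A in the frame of manifold below 0.036 m and value of joint seat_2 above 0.1 rad) or (horizontal distance between elbow_A and port_3 below 0.006 m and z of elbow_A in the frame of manifold below 0.036 m and value of joint seat_3 above 0.1 rad) or (horizontal distance between elbow_A and port_4 below 0.006 m and z of elbow_A in the frame of manifold below 0.036 m and value of joint seat_4 above 0.1 rad)) and x of hose_side in the frame of elbow_B above 0 m and ((horizontal distance between elbow_B and port_1 below 0.006 m and z of elbow_B in the frame of manifold below 0.036 m and value of joint seat_1 above 0.1 rad) or (horizontal distance between elbow_B and port_2 below 0.006 m and z of elbow_B in the frame of manifold below 0.036 m and value of joint seat_2 above 0.1 rad) or (horizontal distance between elbow_B and port_3 below 0.006 m and z of elbow_B in the frame of manifold below 0.036 m and value of joint seat_3 above 0.1 rad) or (horizontal distance between elbow_B and port_4 below 0.006 m and z of elbow_B in the frame of manifold below 0.036 m and value of joint seat_4 above 0.1 rad)) and x of hose_side in the frame of elbow_C above 0 m and ((horizontal distance between elbow_C and port_1 below 0.006 m and z of elbow_C in the frame of manifold below 0.036 m and value of joint seat_1 above 0.1 rad) or (horizontal distance between elbow_C and port_2 below 0.006 m and z of elbow_C in the frame of manifold below 0.036 m and value of joint seat_2 above 0.1 rad) or (horizontal distance between elbow_C and port_3 below 0.006 m and z of elbow_C in the frame of manifold below 0.036 m and value of joint seat_3 above 0.1 rad) or (horizontal distance between elbow_C and port_4 below 0.006 m and z of elbow_C in the frame of manifold below 0.036 m and value of joint seat_4 above 0.1 rad)) and x of hose_side in the frame of elbow_D above 0 m and ((horizontal distance between elbow_D and port_1 below 0.006 m and z of elbow_D in the frame of manifold below 0.036 m and value of joint seat_1 above 0.1 rad) or (horizontal distance between elbow_D and port_2 below 0.006 m and z of elbow_D in the frame of manifold below 0.036 m and value of joint seat_2 above 0.1 rad) or (horizontal distance between elbow_D and port_3 below 0.006 m and z of elbow_D in the frame of manifold below 0.036 m and value of joint seat_3 above 0.1 rad) or (horizontal distance between elbow_D and port_4 below 0.006 m and z of elbow_D in the frame of manifold below 0.036 m and value of joint seat_4 above 0.1 rad)) and value of joint each of key_power, key_test, key_run below 0.0015 m), for 0.2 s.
2. then the power key is pressed fully down (value of joint key_power above 0.0045 m), for 0.05 s.
3. then, the power key let go, the leak-test key is pressed fully down (value of joint key_test above 0.0045 m and value of joint key_power below 0.0015 m), for 0.05 s.
4. then, the leak-test key let go, the run key is pressed fully down (value of joint key_run above 0.0045 m and value of joint key_test below 0.0015 m), for 0.05 s.
At the end, for the whole second after the job is handed in: every elbow present stands upright in a port of its own (axes within 6 mm, tilt under 0.12 rad, lower end at least 16 mm below the manifold's top), tightened more than 0.1 rad past snug, its barb within 0.22 rad of square out of the hose side; all keys up (within 1.5 mm) and the elbows at rest (all of step 1 and linear speed of each of elbow_A, elbow_B, elbow_C, elbow_D below 0.02 m/s); the robot touches nothing.
It fails at once if two keys pressed at once (value of joint each of key_power, key_test above 0.003 m or value of joint each of key_test, key_run above 0.003 m or value of joint each of key_power, key_run above 0.003 m).
It fails at once if a fitting is forced: tightened more than 1.6 rad past snug (value of joint any of seat_1, seat_2, seat_3, seat_4 above 1.6 rad).
It fails at once if the wash bottle, flask or jar is moved more than 30 mm or tipped (distance of any of washbottle, flask, jar from where it was at the start of the episode above 0.03 m or angle between any of washbottle, flask, jar's own z axis and vertical above 0.3 rad).
Of elbow_A, elbow_B, elbow_C, elbow_D only 3 to 4 are there at a start; the rules pass over those that are not, and their reading is None.
At some moment in a run one of elbow_A, elbow_B may be knocked a few centimetres aside while the robot is not near it.
It also fails if it takes over 210 s, if anything falls off the work surface, if the arm or the gripper's body presses on something with over 40 N, if the wrist force passes 120 N, or if a joint passes its speed limit or range.

## Working session

There is one attempt and no reset: what is moved stays moved. The work goes in short steps, Python scripts to look and compute and a tool call to move; the robot and the scene stay as the last step left them, time stands still between calls to the robot, and variables do not carry over. Pictures are saved under pics/ and viewed, and the job is handed in when it is done.

Besides the shell and the picture viewer there is one more tool, called after "Request:" as name(argument=value, ...), one argument or row to a line, values as JSON. jog_arm: Moves the arm, as the interface text tells. Its arguments: {"type":"object","properties":{"motion":{"type":"array","items":{"type":"array","items":{"type":"array","items":{"type":"number"}}}},"newtons":{"type":"number"}},"required":["motion"]}

```bash
mkdir -p pics; ls
python3 - <<'E'
from station import arm, optics
import cv2
s=arm.get_state(); print(s)
for n in ["side","top","wrist"]:
    im=optics.grab_frame(n); cv2.imwrite(f"pics/{n}0.png",im[:,:,::-1]); print(n,optics.camera_model(n))
E
```

```text
pics
{'t': 0.0, 'q': array([ 1.41808125e+00,  3.59392875e-01,  1.10825126e-02, -3.64075313e-04,
       -1.22411462e+00, -2.88101953e-01]), 'qd': array([ 0.00170846, -0.00134507, -0.00087633, -0.00099089,  0.00096037,
       -0.00016373]), 'joint_efforts': array([ 1.88911377e-03, -5.82719994e+01,  2.93042582e+01,  6.99693426e+00,
        6.73938019e-03, -1.76447916e-04]), 'eef_pos': array([0.28783133, 0.6100583 , 0.24762658]), 'ee_rot': array([ 3.13993387e+00, -1.34651070e-04, -4.40940897e-01]), 'force': array([-0.42493746, -0.22982408,  0.2534471 ]), 'moment': array([-0.05261043,  0.06095837, -0.01546653]), 'width': 0.08762370008416669}
side {'mtx': array([[440.92360238,   0.        , 280.1531239 ],
       [  0.        , 440.92360238, 212.80087407],
       [  0.        ,   0.        ,   1.        ]]), 'R': array([[ 0.95306708, -0.30235695, -0.01560196],
       [-0.20707817, -0.61340944, -0.76213351],
       [ 0.22086597,  0.72959518, -0.64723187]]), 't': array([-0.46227075,  0.11777939,  1.38662436])}
top {'mtx': array([[445.83262346,   0.        , 283.37661018],
       [  0.        , 445.83262346, 216.68462648],
       [  0.        ,   0.        ,   1.        ]]), 'R': array([[ 2.28148408e-03, -9.99920088e-01, -1.24343443e-02],
       [-9.89581415e-01, -4.67533990e-04, -1.43973625e-01],
       [ 1.43956306e-01,  1.26332695e-02, -9.89503402e-01]]), 't': array([-0.06390929,  0.49308087,  1.43695574])}
wrist {'mtx': array([[350.40592115,   0.        , 286.65561796],
       [  0.        , 350.40592115, 204.17561123],
       [  0.        ,   0.        ,   1.        ]]), 'mount': array([[-4.93597693e-04, -9.58758734e-01, -2.84220771e-01,
         7.63554160e-02],
       [ 9.99998819e-01, -5.96398141e-05, -1.53548566e-03,
         3.19058953e-04],
       [ 1.45520941e-03, -2.84221193e-01,  9.58757631e-01,
        -1.36911009e-01],
       [ 0.00000000e+00,  0.00000000e+00,  0.00000000e+00,
         1.00000000e+00]])}
```

View pics/top0.png

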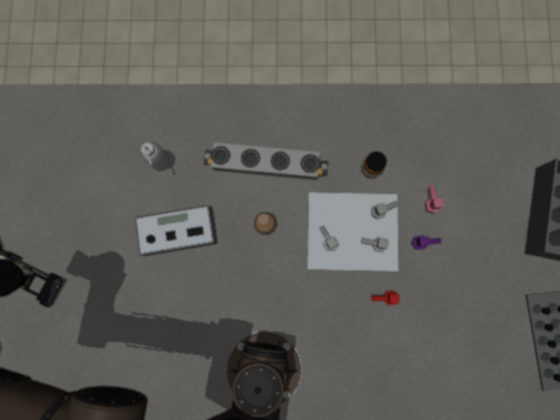

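View pics/side0.png

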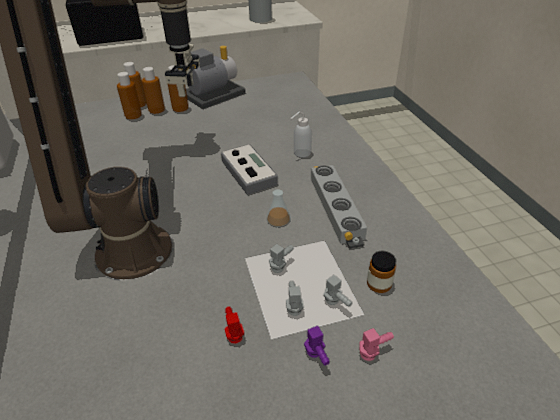

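View pics/wrist0.png

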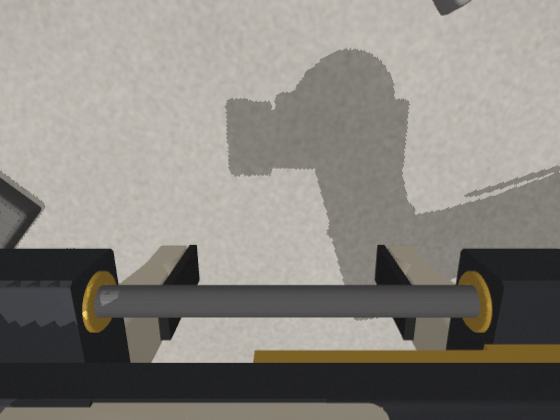

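```bash
cat > h.py <<'E'
import numpy as np, cv2
from scipy.spatial.transform import Rotation as Ro
from station import arm, optics
def pose():
    s=arm.get_state(); return np.array(s['eef_pos']), Ro.from_euler('xyz',s['ee_rot']).as_matrix(), s
def cam(n,p=None,R=None):
    m=optics.camera_model(n)
    if n=='wrist':
        if p is None: p,R,_=pose()
        M=m['mount']; Rc=R@M[:3,:3]; c=R@M[:3,3]+p
        return m['mtx'],Rc.T,-Rc.T@c
    return m['mtx'],m['R'],m['t']
def px2w(c,uv,z):
    K,R,t=c; o=-R.T@t; uv=np.atleast_2d(uv).astype(float)
    d=(R.T@np.linalg.inv(K)@np.c_[uv,np.ones(len(uv))].T).T
    return o+d*((z-o[2])/d[:,2])[:,None]
def w2px(c,X):
    K,R,t=c; q=(K@(R@np.atleast_2d(X).T+t[:,None])).T; return q[:,:2]/q[:,2:]
def tri(c1,u1,c2,u2):
    P=[c[0]@np.c_[c[1],c[2]] for c in(c1,c2)]
    x=cv2.triangulatePoints(P[0],P[1],np.array(u1,float).reshape(2,1),np.array(u2,float).reshape(2,1)); return (x[:3]/x[3]).ravel()
def save(im,name): cv2.imwrite(f"pics/{name}.png",im[:,:,::-1])
def st():
    p,R,s=pose(); 
    print('t',round(s['t'],2),'p',p.round(4),'rpy',np.degrees(s['ee_rot']).round(2),'F',s['force'].round(1),'M',s['moment'].round(2),'w',round(s['width'],4)); print(' q',np.array(s['q']).round(3))
def shift(target,yaw_deg=None):
    "tool-axis shift to reach world target pointing down with tool yaw; prints full row"
    p,R,s=pose()
    d=R.T@(np.array(target)-p)
    if yaw_deg is None: yaw_deg=np.degrees(s['ee_rot'][2])
    Rt=Ro.from_euler('xyz',[180,0,yaw_deg],degrees=True).as_matrix()
    rv=np.degrees(Ro.from_matrix(R.T@Rt).as_rotvec())
    print('shift',d.round(4),'rot',rv.round(2)); return d,rv
E
python3 - <<'E'
import cv2,numpy as np
t=cv2.imread('pics/top0.png'); 
a=cv2.resize(t[135:285,195:455],None,fx=3,fy=3,interpolation=cv2.INTER_CUBIC); cv2.imwrite('pics/topc.png',a)
from h import *
c=cam('top')
for n,uv,z in [('p1',(310.5,163),.052),('p2',(280,160.5),.052),('p3',(250,157.5),.052),('p4',(221,155),.052),('power',(151,239),.06),('test',(171,235.5),.06),('run',(195,231),.06),('bottle',(152,150),.19),('jar',(376,161),.1),('flask',(265,222),.05),
 ('e1',(379,211),.09),('e2',(331,243),.09),('e3',(382,243),.09)]: print(n,px2w(c,uv,z).round(3))
E
```

```text
p1 [[ 0.671 -0.153  0.052]]
p2 [[ 0.68  -0.052  0.052]]
p3 [[0.69  0.048 0.052]]
p4 [[0.699 0.145 0.052]]
power [[0.416 0.365 0.06 ]]
test [[0.428 0.3   0.06 ]]
run [[0.443 0.223 0.06 ]]
bottle [[0.675 0.333 0.19 ]]
jar [[ 0.664 -0.361  0.1  ]]
flask [[ 0.473 -0.003  0.05 ]]
e1 [[ 0.504 -0.368  0.09 ]]
e2 [[ 0.402 -0.214  0.09 ]]
e3 [[ 0.402 -0.374  0.09 ]]
```

View pics/topc.png

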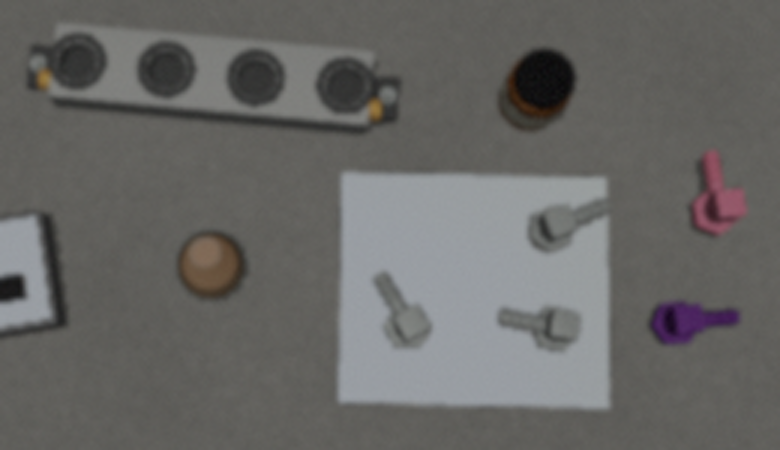

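Run:
```python
from h import *
st(); shift([.5,.2,.32],-60); shift([.42,-.27,.32],-98)
```

```text
t 0.15 p [0.2879 0.6101 0.2478] rpy [ 1.7993e+02 -1.0000e-02 -2.5260e+01] F [-0.  -0.5  0.1] M [ 0.02 -0.02  0.04] w 0.0876
 q [ 1.418  0.359  0.011 -0.    -1.224 -0.288]
shift [ 0.3669  0.2805 -0.0717] rot [ 7.000e-02 -3.000e-02  3.474e+01]
shift [ 0.4951  0.7397 -0.0711] rot [ 6.000e-02 -5.000e-02  7.274e+01]
```

Request:
jog_arm(
  motion=[
    [[0.367,0.28,-0.072,0,0,35,0.0876],[0.367,0.28,-0.072,0,0,35,0.0876],[0.367,0.28,-0.072,0,0,35,0.0876],[0.367,0.28,-0.072,0,0,35,0.0876],[0.367,0.28,-0.072,0,0,35,0.0876],[0.367,0.28,-0.072,0,0,35,0.0876],[0.367,0.28,-0.072,0,0,35,0.0876],[0.367,0.28,-0.072,0,0,35,0.0876]],
  ],
  newtons=40,
)

```text
t: 0.95
eef_pos: [0.4701, 0.2575, 0.3103]
ee_rot: [3.141, -0.001, -1.051]
force: [0.9, 0.3, -0.1]
width: 0.0876
```

Run:
```python
from h import *
st(); shift([.42,-.27,.32],-98)
```

```text
t 0.95 p [0.4701 0.2575 0.3103] rpy [ 1.7996e+02 -4.0000e-02 -6.0240e+01] F [ 0.9  0.3 -0.1] M [ 0.16 -0.23  0.04] w 0.0876
 q [ 0.867  0.094 -0.194  0.    -1.284 -0.348]
shift [ 0.4331  0.3054 -0.0091] rot [ 3.000e-02 -5.000e-02  3.776e+01]
```

Request:
jog_arm(
  motion=[
    [[0.433,0.305,-0.01,0,0,38,0.0876],[0.433,0.305,-0.01,0,0,38,0.0876],[0.433,0.305,-0.01,0,0,38,0.0876],[0.433,0.305,-0.01,0,0,38,0.0876],[0.433,0.305,-0.01,0,0,38,0.0876],[0.433,0.305,-0.01,0,0,38,0.0876],[0.433,0.305,-0.01,0,0,38,0.0876],[0.433,0.305,-0.01,0,0,38,0.0876]],
  ],
)

```text
t: 1.75
eef_pos: [0.4317, -0.1405, 0.3185]
ee_rot: [-3.141, -0.001, -1.714]
force: [1.3, 0.4, 0.2]
width: 0.0877
```

Request:
jog_arm(
  motion=[
    [[0.1,0.067,0,0,0,0,0.0876],[0.1,0.067,0,0,0,0,0.0876],[0.1,0.067,0,0,0,0,0.0876],[0.1,0.067,0,0,0,0,0.0876]],
  ],
)

```text
t: 2.15
eef_pos: [0.349, -0.2316, 0.3186]
ee_rot: [-3.141, -0.001, -1.718]
force: [-0.1, 0.2, 0.3]
width: 0.0877
```

Run:
```python
from h import *
st(); save(optics.grab_frame('wrist'),'w1')
```

```text
t 2.15 p [ 0.349  -0.2316  0.3186] rpy [-1.7995e+02 -4.0000e-02 -9.8410e+01] F [-0.1  0.2  0.3] M [ 0.11 -0.14 -0.01] w 0.0877
 q [-1.100e-01 -1.260e-01 -3.900e-01  1.000e-03 -1.306e+00 -3.700e-02]
```

View pics/w1.png

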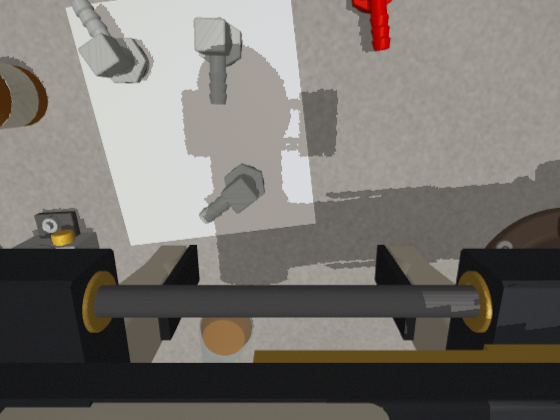

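Run:
```python
from h import *
c=cam('wrist')
for n,uv in [('e1',(98,55)),('e2',(240,190)),('e3',(211,35))]:
    print(n,px2w(c,uv,.089).round(3))
for n,uv in [('e1b',(85,5)),('e2b',(205,216)),('e3b',(218,101))]:
    print(n,px2w(c,uv,.05).round(3))
a=cv2.imread('pics/w1.png')[0:240,50:330]; cv2.imwrite('pics/w1c.png',cv2.resize(a,None,fx=2.5,fy=2.5,interpolation=cv2.INTER_CUBIC))
```

```text
e1 [[ 0.513 -0.375  0.089]]
e2 [[ 0.402 -0.222  0.089]]
e3 [[ 0.401 -0.376  0.089]]
e1b [[ 0.531 -0.431  0.05 ]]
e2b [[ 0.457 -0.187  0.05 ]]
e3b [[ 0.414 -0.317  0.05 ]]
```

View pics/w1c.png

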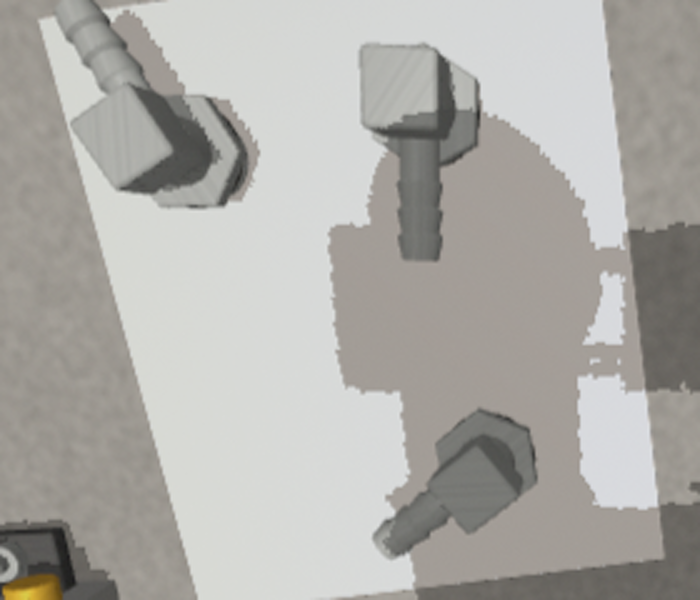

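```bash
cat >> h.py <<'E'
def quad(c,pts,z):
    P=px2w(c,pts,z)[:,:2]; ctr=P.mean(0)
    e=np.roll(P,-1,0)-P; a=np.degrees(np.arctan2(e[:,1],e[:,0])); 
    z4=np.exp(4j*np.radians(a)).mean(); base=np.degrees(np.angle(z4))/4
    print('ctr',ctr.round(4),'sides mm',(np.linalg.norm(e,axis=1)*1e3).round(1),'yaw mod90',round(base,2),'spread',(((a-base+45)%90)-45).round(1)); return ctr,base
E
python3 - <<'E'
from h import *
c=cam('wrist')
f=lambda L:np.array(L)/2.5+[50,0]
print('e1');quad(c,f([(125,84),(172,150),(122,190),(72,124)]),.089)
print('e2');quad(c,f([(480,441),(519,488),(470,532),(429,487)]),.089)
print('e3');quad(c,f([(361,44),(438,46),(437,127),(362,130)]),.089)
E
```

```text
e1
ctr [ 0.5124 -0.3749] sides mm [27.7 26.2 28.6 26.6] yaw mod90 24.4 spread [-0.6  1.2  0.3 -0.9]
e2
ctr [ 0.4033 -0.2168] sides mm [26.3 29.8 26.6 30.6] yaw mod90 31.97 spread [-2.5  1.9 -0.7  1.3]
e3
ctr [ 0.4025 -0.3766] sides mm [29.  28.3 29.1 30. ] yaw mod90 -10.03 spread [ 0.3 -2.   3.7 -1.9]
```

Run:
```python
from h import *
shift([.4025,-.3766,.19],-100)
```

```text
shift [ 0.1365 -0.073   0.1288] rot [-0.07 -0.03  1.63]
```

Request:
jog_arm(
  motion=[
    [[0.136,-0.073,0.128,0,0,1.6,0.0876],[0.136,-0.073,0.128,0,0,1.6,0.0876],[0.136,-0.073,0.128,0,0,1.6,0.0876],[0.136,-0.073,0.128,0,0,1.6,0.0876],[0.136,-0.073,0.128,0,0,1.6,0.0876],[0.136,-0.073,0.128,0,0,1.6,0.0876],[0.136,-0.073,0.128,0,0,1.6,0.0876]],
  ],
)

```text
t: 2.9
eef_pos: [0.4032, -0.3755, 0.1914]
ee_rot: [-3.14, -0.001, -1.744]
force: [1.0, 0.7, 1.0]
width: 0.0876
```

Run:
```python
from h import *
st(); save(optics.grab_frame('wrist'),'w2')
```

```text
t 2.9 p [ 0.4032 -0.3755  0.1914] rpy [-1.7989e+02 -5.0000e-02 -9.9920e+01] F [1.  0.7 1. ] M [ 0.12 -0.08  0.02] w 0.0876
 q [-0.394  0.2   -0.346  0.    -1.022  0.221]
```

View pics/w2.png

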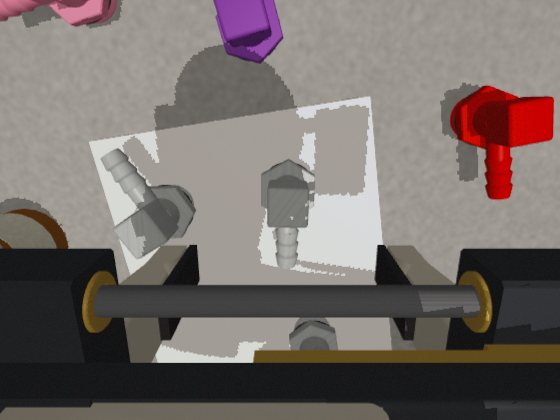

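Run:
```python
import cv2
a=cv2.imread('pics/w2.png')[140:290,240:340]; cv2.imwrite('pics/w2c.png',cv2.convertScaleAbs(cv2.resize(a,None,fx=4,fy=4,interpolation=cv2.INTER_CUBIC),alpha=1.6,beta=-60))
```

```text
(no output)
```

View pics/w2c.png

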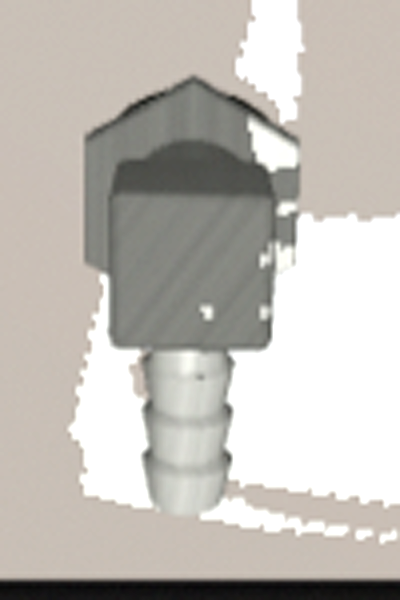

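Run:
```python
from h import *
c=cam('wrist')
f=lambda L:np.array(L)/4+[240,140]
ctr,b=quad(c,f([(109,193),(274,193),(273,350),(110,350)]),.089)
shift([ctr[0],ctr[1],.076],-100)
```

```text
ctr [ 0.4019 -0.3778] sides mm [29.1 29.5 29.7 29.5] yaw mod90 -9.87 spread [-0.   0.6  0.  -0.6]
shift [0.0025 0.0014 0.1161] rot [-0.19 -0.06  0.1 ]
```

Request:
jog_arm(
  motion=[
    [[0.0025,0.0014,0.04,0,0,0,0.0876],[0.0025,0.0014,0.08,0,0,0,0.0876],[0.0025,0.0014,0.105,0,0,0,0.0876],[0.0025,0.0014,0.116,0,0,0,0.0876],[0.0025,0.0014,0.116,0,0,0,0.0876],[0.0025,0.0014,0.116,0,0,0,0.02],[0.0025,0.0014,0.116,0,0,0,0.02],[0.0025,0.0014,0.116,0,0,0,0.02]],
  ],
  newtons=40,
)

```text
t: 3.75
eef_pos: [0.4027, -0.3781, 0.0776]
ee_rot: [-3.136, -0.002, -1.744]
force: [-0.2, -0.7, -0.2]
width: 0.0691
```

Request:
jog_arm(
  motion=[
    [[0,0,0,0,0,0,0.02],[0,0,0,0,0,0,0.02],[0,0,0,0,0,0,0.02],[0,0,0,0,0,0,0.02]],
  ],
)

```text
t: 4.15
eef_pos: [0.4026, -0.3782, 0.0776]
ee_rot: [-3.136, -0.002, -1.744]
force: [-0.5, 0.8, 0.4]
width: 0.0373
```

Request:
jog_arm(
  motion=[
    [[0,0,0,0,0,0,0.02],[0,0,0,0,0,0,0.02],[0,0,0,0,0,0,0.02]],
  ],
)

```text
t: 4.45
eef_pos: [0.4026, -0.3782, 0.0775]
ee_rot: [-3.136, -0.002, -1.744]
force: [0.2, 0.6, -0.0]
width: 0.03
```

Run:
```python
from h import *
st(); shift([.403,-.378,.25],-100)
```

```text
t 4.45 p [ 0.4026 -0.3782  0.0775] rpy [-1.7968e+02 -1.0000e-01 -9.9900e+01] F [ 0.2  0.6 -0. ] M [ 0.15  0.04 -0.  ] w 0.03
 q [-0.399  0.33  -0.476  0.001 -0.759  0.226]
shift [ 1.000e-04 -1.400e-03 -1.724e-01] rot [-0.32 -0.1   0.1 ]
```

Request:
jog_arm(
  motion=[
    [[0,-0.001,-0.05,-0.3,-0.1,0,0.02],[0,-0.001,-0.1,-0.3,-0.1,0,0.02],[0,-0.001,-0.15,-0.3,-0.1,0,0.02],[0,-0.001,-0.172,-0.3,-0.1,0,0.02],[0,-0.001,-0.172,-0.3,-0.1,0,0.02]],
  ],
)

```text
t: 4.95
eef_pos: [0.404, -0.3786, 0.2532]
ee_rot: [-3.135, -0.002, -1.743]
force: [0.0, -0.4, -4.3]
width: 0.0298
```

Run:
```python
from h import *
st(); shift([.70,.10,.25],-95)
```

```text
t 4.95 p [ 0.404  -0.3786  0.2532] rpy [-1.7963e+02 -1.1000e-01 -9.9880e+01] F [ 0.  -0.4 -4.3] M [ 0.05 -0.12 -0.02] w 0.0298
 q [-0.399  0.153 -0.256  0.    -1.155  0.226]
shift [-0.5223 -0.2094  0.0036] rot [-0.36 -0.12 -4.88]
```

Request:
jog_arm(
  motion=[
    [[-0.522,-0.21,0.003,-0.3,-0.1,-5,0.02],[-0.522,-0.21,0.003,-0.3,-0.1,-5,0.02],[-0.522,-0.21,0.003,-0.3,-0.1,-5,0.02],[-0.522,-0.21,0.003,-0.3,-0.1,-5,0.02],[-0.522,-0.21,0.003,-0.3,-0.1,-5,0.02],[-0.522,-0.21,0.003,-0.3,-0.1,-5,0.02],[-0.522,-0.21,0.003,-0.3,-0.1,-5,0.02],[-0.522,-0.21,0.003,-0.3,-0.1,-5,0.02]],
  ],
)

```text
t: 5.75
eef_pos: [0.614, -0.0364, 0.2479]
ee_rot: [3.139, -0.001, -1.656]
force: [1.2, -1.4, -4.2]
width: 0.03
```

Run:
```python
from h import *
st(); shift([.70,.10,.25],-95)
```

```text
t 5.75 p [ 0.614  -0.0364  0.2479] rpy [ 1.7987e+02 -5.0000e-02 -9.4890e+01] F [ 1.2 -1.4 -4.2] M [-0.17 -0.32  0.01] w 0.03
 q [ 0.258  0.263 -0.126 -0.    -1.184 -0.343]
shift [-0.1433 -0.074  -0.0024] rot [ 0.13 -0.05  0.11]
```

Request:
jog_arm(
  motion=[
    [[-0.143,-0.074,-0.01,0.1,0,0,0.02],[-0.143,-0.074,-0.01,0.1,0,0,0.02],[-0.143,-0.074,-0.01,0.1,0,0,0.02],[-0.143,-0.074,-0.01,0.1,0,0,0.02],[-0.143,-0.074,-0.01,0.1,0,0,0.02],[-0.143,-0.074,-0.01,0.1,0,0,0.02]],
  ],
)

```text
t: 6.35
eef_pos: [0.699, 0.0997, 0.255]
ee_rot: [3.137, -0.002, -1.656]
force: [-0.6, -0.4, -3.3]
width: 0.0297
```

Run:
```python
from h import *
st(); save(optics.grab_frame('wrist'),'w3')
```

```text
t 6.35 p [0.699  0.0997 0.255 ] rpy [ 1.7974e+02 -1.3000e-01 -9.4880e+01] F [-0.6 -0.4 -3.3] M [-0.03 -0.04  0.02] w 0.0297
 q [ 0.417  0.409  0.103 -0.    -1.27  -0.502]
```

View pics/w3.png

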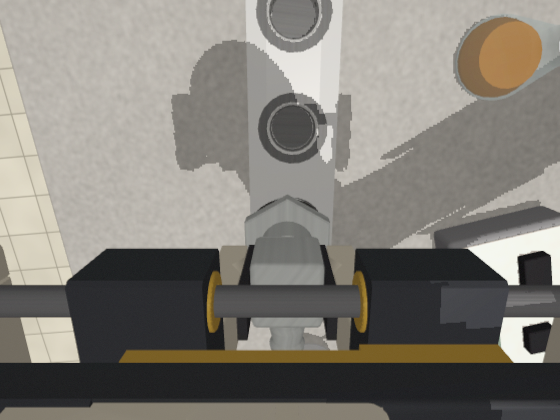

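Run:
```python
from h import *
c=cam('wrist')
a=cv2.imread('pics/w3.png'); b=a[0:200,220:370]; cv2.imwrite('pics/w3c.png',cv2.resize(b,None,fx=3,fy=3,interpolation=cv2.INTER_CUBIC))
print(px2w(c,[(294,12),(293,127)],.052).round(4))
```

```text
[[ 0.6785 -0.0505  0.052 ]
 [ 0.6874  0.0474  0.052 ]]
```

View pics/w3c.png

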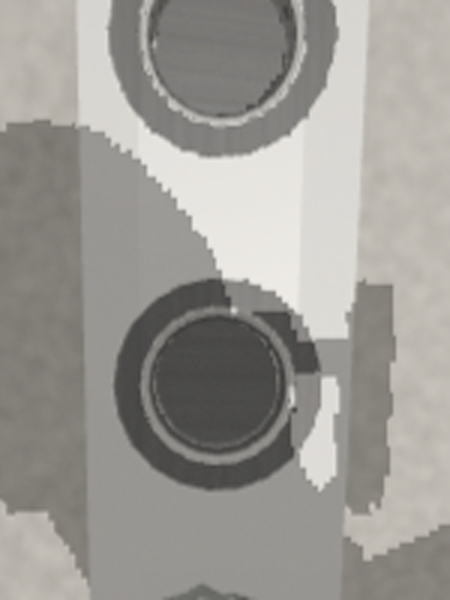

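Run:
```python
from h import *
c=cam('wrist')
P=px2w(c,[(294.3,14.7),(293.1,128.2)],.052); print(P.round(4))
d=P[0]-P[1]; print(np.linalg.norm(d), np.degrees(np.arctan2(d[1],d[0])))
E=px2w(c,[(246,0),(250.7,196.7)],.052); d=E[0]-E[1]; print(np.degrees(np.arctan2(d[1],d[0])))
```

```text
[[ 0.6784 -0.0484  0.052 ]
 [ 0.6874  0.0485  0.052 ]]
0.09727043137272641 -95.26088549684172
-95.2879568669289
```

Run:
```python
from h import *
a=cv2.imread('pics/w3.png'); b=a[190:370,220:370]; cv2.imwrite('pics/w3d.png',cv2.resize(b,None,fx=4,fy=3.3,interpolation=cv2.INTER_CUBIC))
m=optics.camera_model('wrist'); K=m['mtx'];Mi=np.linalg.inv(m['mount'])
for X in [(.015,.015,-.0115),(.015,-.015,-.0115),(-.015,.015,-.0115),(0,0.02,.0505-.011),(0.0265,0,.0395),(.0,.023,.0395),(.0,-.023,.0395)]:
    q=Mi@np.array([*X,1]); u=K@q[:3]; u=u[:2]/u[2]; print(X,u.round(1),((u-[220,190])*[4,3.3]).round(0))
```

```text
(0.015, 0.015, -0.0115) [323.5 264.1] [414. 245.]
(0.015, -0.015, -0.0115) [247.3 264.2] [109. 245.]
(-0.015, 0.015, -0.0115) [321.4 329.4] [406. 460.]
(0, 0.02, 0.03950000000000001) [322.5 247.1] [410. 188.]
(0.0265, 0, 0.0395) [285.7 200.4] [263.  34.]
(0.0, 0.023, 0.0395) [328.  247.1] [432. 188.]
(0.0, -0.023, 0.0395) [243.6 247.1] [ 94. 189.]
```

View pics/w3d.png

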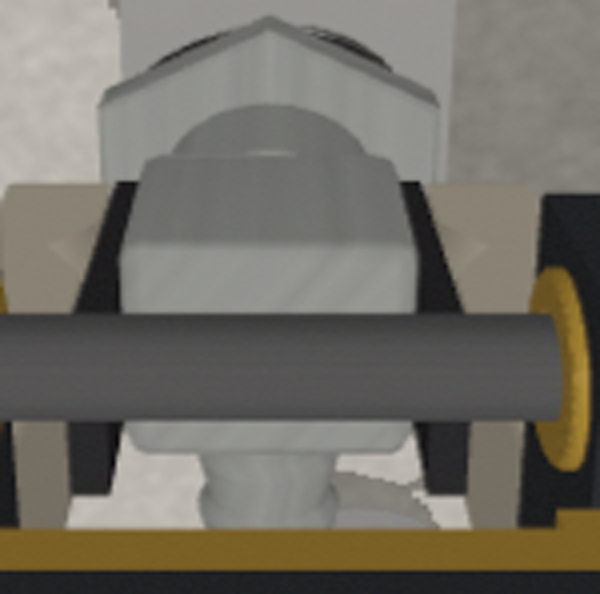

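Run:
```python
from h import *
st();shift([.688,.048,.14],-70.7)
```

```text
t 6.4 p [0.699  0.0991 0.2558] rpy [ 1.798e+02 -1.100e-01 -9.491e+01] F [ 0.1 -1.4 -3.1] M [-0.03 -0.07  0.06] w 0.0302
 q [ 0.416  0.408  0.103 -0.    -1.27  -0.502]
shift [0.0516 0.0062 0.1159] rot [  0.22  -0.06 -24.21]
```

Request:
jog_arm(
  motion=[
    [[0.052,0.006,0.03,0.2,0,-24,0.02],[0.052,0.006,0.07,0.2,0,-24,0.02],[0.052,0.006,0.1,0.2,0,-24,0.02],[0.052,0.006,0.114,0.2,0,-24,0.02],[0.052,0.006,0.116,0.2,0,-24,0.02],[0.052,0.006,0.116,0.2,0,-24,0.02]],
  ],
  newtons=50,
)

```text
t: 7.0
eef_pos: [0.6889, 0.0474, 0.1411]
ee_rot: [-3.141, -0.002, -1.24]
force: [-0.2, -0.1, -3.5]
width: 0.0296
```

Run:
```python
from h import *
st();shift([.688,.048,.108],-70.7)
save(optics.grab_frame('side')[150:260,280:400].repeat(4,0).repeat(4,1),'s1')
```

```text
t 7.0 p [0.6889 0.0474 0.1411] rpy [-1.7995e+02 -9.0000e-02 -7.1070e+01] F [-0.2 -0.1 -3.5] M [ 0.05 -0.08 -0.03] w 0.0296
 q [ 0.351  0.459 -0.088  0.002 -1.023 -0.022]
shift [-0.0009  0.0007  0.0331] rot [-0.05 -0.09 -0.37]
```

View pics/s1.png

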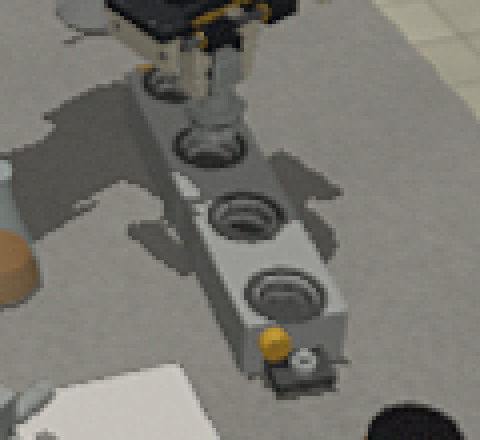

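Request:
jog_arm(
  motion=[
    [[-0.001,0.0005,0.008,0,0,0,0.02],[-0.001,0.0005,0.013,0,0,0,0.02],[-0.001,0.0005,0.018,0,0,0,0.02],[-0.001,0.0005,0.022,0,0,0,0.02],[-0.001,0.0005,0.024,0,0,0,0.02],[-0.001,0.0005,0.024,0,0,0,0.02]],
  ],
)

```text
t: 7.65
eef_pos: [0.6884, 0.0485, 0.1173]
ee_rot: [-3.14, -0.002, -1.24]
force: [0.1, 0.0, -5.1]
width: 0.0293
```

Run:
```python
from h import *
st()
```

```text
t 7.65 p [0.6884 0.0485 0.1173] rpy [-1.7992e+02 -9.0000e-02 -7.1020e+01] F [ 0.1  0.  -5.1] M [ 0.02 -0.01 -0.04] w 0.0293
 q [ 0.353  0.48  -0.114  0.002 -0.976 -0.023]
```

Request:
jog_arm(
  motion=[
    [[0,0,0.003,0,0,0,0.02],[0,0,0.006,0,0,0,0.02],[0,0,0.009,0,0,0,0.02],[0,0,0.01,0,0,0,0.02],[0,0,0.01,0,0,0,0.02]],
  ],
)

```text
t: 8.15
eef_pos: [0.6885, 0.0485, 0.1074]
ee_rot: [-3.14, -0.002, -1.239]
force: [-0.1, -0.4, -3.5]
width: 0.0298
```

Run:
```python
from h import *
st()
```

```text
t 8.15 p [0.6885 0.0485 0.1074] rpy [-1.7992e+02 -1.0000e-01 -7.1010e+01] F [-0.1 -0.4 -3.5] M [0.04 0.04 0.  ] w 0.0298
 q [ 0.353  0.489 -0.123  0.002 -0.957 -0.023]
```

Request:
jog_arm(
  motion=[
    [[0,0,0.001,0,0,4,0.02],[0,0,0.001,0,0,8,0.02],[0,0,0.001,0,0,12,0.02],[0,0,0.001,0,0,16,0.02],[0,0,0.001,0,0,20,0.02],[0,0,0.001,0,0,20,0.02]],
  ],
)

```text
t: 8.75
eef_pos: [0.6886, 0.0489, 0.1069]
ee_rot: [-3.139, -0.001, -1.589]
force: [-1.4, 2.1, -1.2]
width: 0.0299
```

Run:
```python
from h import *
st()
```

```text
t 8.75 p [0.6886 0.0489 0.1069] rpy [-1.7985e+02 -4.0000e-02 -9.1060e+01] F [-1.4  2.1 -1.2] M [0.88 0.45 0.06] w 0.0299
 q [ 0.353  0.49  -0.124  0.002 -0.955 -0.373]
```

Request:
jog_arm(
  motion=[
    [[0,0,0.0003,0,0,5,0.02],[0,0,0.0004,0,0,10,0.02],[0,0,0.0005,0,0,15,0.02],[0,0,0.0006,0,0,20,0.02],[0,0,0.0007,0,0,25,0.02],[0,0,0.0008,0,0,30,0.02],[0,0,0.0009,0,0,35,0.02],[0,0,0.001,0,0,35,0.02]],
  ],
)

```text
t: 9.55
eef_pos: [0.6891, 0.0495, 0.1061]
ee_rot: [-3.139, 0.002, -2.199]
force: [0.5, 2.5, -1.4]
width: 0.0297
```

Run:
```python
from h import *
st()
```

```text
t 9.55 p [0.6891 0.0495 0.1061] rpy [-1.7983e+02  1.3000e-01 -1.2601e+02] F [ 0.5  2.5 -1.4] M [ 1.29 -0.24  0.05] w 0.0297
 q [ 0.354  0.491 -0.124  0.001 -0.952 -0.983]
```

Request:
jog_arm(
  motion=[
    [[0,0,0.0001,0,0,4,0.02],[0,0,0.0002,0,0,8,0.02],[0,0,0.0003,0,0,12,0.02],[0,0,0.0003,0,0,16,0.02],[0,0,0.0003,0,0,20,0.02],[0,0,0.0003,0,0,24,0.02],[0,0,0.0003,0,0,28,0.02],[0,0,0.0003,0,0,28,0.02]],
  ],
)

```text
t: 10.35
eef_pos: [0.6896, 0.0494, 0.1059]
ee_rot: [-3.139, 0.004, -2.685]
force: [2.2, 0.5, -3.5]
width: 0.0298
```

Run:
```python
from h import *
st(); shift([.6885,.049,.1055],-185.3)
```

```text
t 10.35 p [0.6896 0.0494 0.1059] rpy [-179.88    0.24 -153.85] F [ 2.2  0.5 -3.5] M [ 0.19 -0.86  0.2 ] w 0.0298
 q [ 0.353  0.491 -0.124  0.002 -0.951 -1.469]
shift [0.0012 0.0002 0.0004] rot [-0.05  0.27 31.45]
```

Request:
jog_arm(
  motion=[
    [[0.0003,0,0,0,0.1,5,0.02],[0.0005,0,0,0,0.1,10,0.02],[0.0006,0,0,0,0.2,15,0.02],[0.0006,0,0,0,0.2,20,0.02],[0.0006,0,0,0,0.2,25,0.02],[0.0006,0,0,0,0.2,29,0.02],[0.0006,0,0,0,0.2,32,0.02],[0.0006,0,0,0,0.2,32,0.02]],
  ],
)

```text
t: 11.15
eef_pos: [0.6897, 0.0487, 0.106]
ee_rot: [-3.141, 0.002, 3.043]
force: [3.3, -1.5, -5.6]
width: 0.0299
```

Run:
```python
from h import *
st()
```

```text
t 11.15 p [0.6897 0.0487 0.106 ] rpy [-1.7995e+02  1.4000e-01  1.7436e+02] F [ 3.3 -1.5 -5.6] M [-0.72 -1.77  0.2 ] w 0.0299
 q [ 3.530e-01  4.920e-01 -1.220e-01  2.000e-03 -9.540e-01 -2.023e+00]
```

Request:
jog_arm(
  motion=[
    [[0,0,0,0,0,0,0.07],[0,0,0,0,0,0,0.07],[0,0,0,0,0,0,0.07],[0,0,0,0,0,0,0.07],[0,0,-0.02,0,0,0,0.07],[0,0,-0.06,0,0,0,0.07],[0,0,-0.1,0,0,0,0.07],[0,0,-0.1,0,0,0,0.07]],
  ],
)

```text
t: 11.95
eef_pos: [0.6925, 0.0492, 0.2132]
ee_rot: [3.14, 0.013, 3.045]
force: [0.1, -0.3, 0.4]
width: 0.0698
```

Run:
```python
from h import *
st(); save(optics.grab_frame('wrist'),'w4'); shift([.62,-.3,.25],-235)
save(optics.grab_frame('top')[130:300,190:450].repeat(3,0).repeat(3,1),'t1')
```

```text
t 11.95 p [0.6925 0.0492 0.2132] rpy [179.9    0.72 174.44] F [ 0.1 -0.3  0.4] M [ 0.05 -0.19  0.01] w 0.0698
 q [ 0.353  0.404 -0.003  0.004 -1.152 -2.022]
shift [ 0.0364 -0.3544 -0.0408] rot [ 0.29  0.43 49.41]
```

View pics/w4.png

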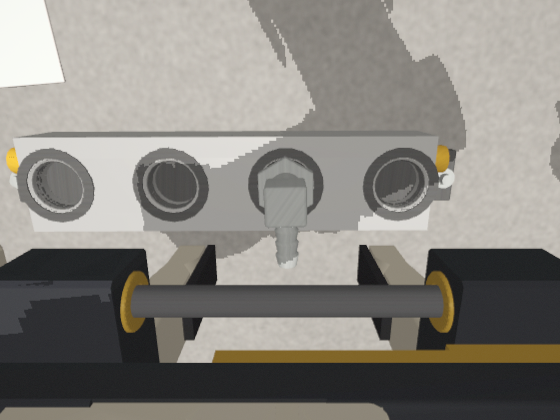

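View pics/t1.png

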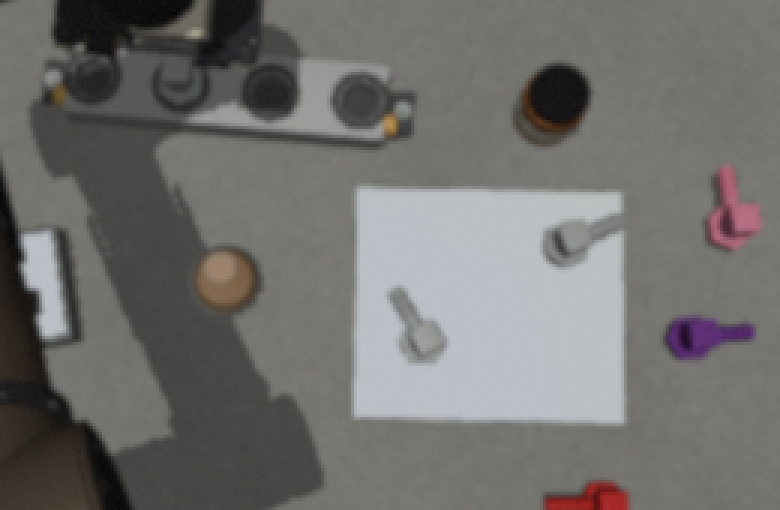

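Run:
```python
from h import *
R=Ro.from_euler('xyz',[179.9,.72,174.44],degrees=True).as_matrix(); c=cam('wrist',np.array([.6925,.0492,.2132]),R)
print(px2w(c,[(56,185.5),(171.5,184.5),(402,184)],.052).round(4))
print(w2px(c,[[.6706,-.1502,.052],[.6799,-.0506,.052],[.6891,.049,.052]]).round(1))
q=px2w(c,[(15,140),(435,133)],.052);print(q)
```

```text
[[ 0.6689 -0.1499  0.052 ]
 [ 0.6779 -0.0497  0.052 ]
 [ 0.6971  0.1505  0.052 ]]
[[ 56.3 187.4]
 [170.9 186.9]
 [285.4 186.2]]
[[ 0.6271711  -0.17263426  0.052     ]
 [ 0.65577203  0.17798071  0.052     ]]
```

Run:
```python
from h import *
st(); shift([.5124,-.3749,.20],-245.6)
```

```text
t 12.05 p [0.6899 0.0491 0.2076] rpy [179.97   0.29 174.38] F [-0.2 -0.1 -0.3] M [ 0.04 -0.13 -0.02] w 0.0697
 q [ 3.530e-01  4.080e-01 -9.000e-03  2.000e-03 -1.149e+00 -2.023e+00]
shift [ 0.1351 -0.4393  0.0067] rot [ 0.18  0.24 59.98]
```

Request:
jog_arm(
  motion=[
    [[0.135,-0.439,0.007,0.2,0.2,60,0.0876],[0.135,-0.439,0.007,0.2,0.2,60,0.0876],[0.135,-0.439,0.007,0.2,0.2,60,0.0876],[0.135,-0.439,0.007,0.2,0.2,60,0.0876],[0.135,-0.439,0.007,0.2,0.2,60,0.0876],[0.135,-0.439,0.007,0.2,0.2,60,0.0876],[0.135,-0.439,0.007,0.2,0.2,60,0.0876],[0.135,-0.439,0.007,0.2,0.2,60,0.0876]],
  ],
)

```text
t: 12.85
eef_pos: [0.5336, -0.3215, 0.1992]
ee_rot: [-3.14, -0.001, 1.992]
force: [1.0, -1.3, -0.4]
width: 0.0874
```

Run:
```python
from h import *
st(); shift([.5124,-.3749,.20],-245.6)
```

```text
t 12.85 p [ 0.5336 -0.3215  0.1992] rpy [-1.7993e+02 -4.0000e-02  1.1411e+02] F [ 1.  -1.3 -0.4] M [-0.12 -0.24  0.04] w 0.0874
 q [-0.229  0.31  -0.177  0.    -1.086 -2.492]
shift [-0.0401 -0.0411 -0.0008] rot [-0.07 -0.04 -0.29]
```

Request:
jog_arm(
  motion=[
    [[-0.04,-0.041,0,0,0,0,0.0876],[-0.04,-0.041,0,0,0,0,0.0876],[-0.04,-0.041,0,0,0,0,0.0876],[-0.04,-0.041,0,0,0,0,0.0876]],
  ],
)

```text
t: 13.25
eef_pos: [0.5121, -0.3744, 0.1982]
ee_rot: [-3.139, -0.002, 1.991]
force: [-0.8, -0.1, -0.1]
width: 0.0874
```

Run:
```python
from h import *
st(); im=optics.grab_frame('wrist'); save(im,'w5')
b=im[130:290,230:350]; save(cv2.resize(b,None,fx=4,fy=3.75,interpolation=cv2.INTER_CUBIC),'w5c')
```

```text
t 13.25 p [ 0.5121 -0.3744  0.1982] rpy [-1.7987e+02 -1.1000e-01  1.1408e+02] F [-0.8 -0.1 -0.1] M [-0.02 -0.18  0.04] w 0.0874
 q [-0.324  0.329 -0.15   0.    -1.094 -2.397]
```

View pics/w5c.png

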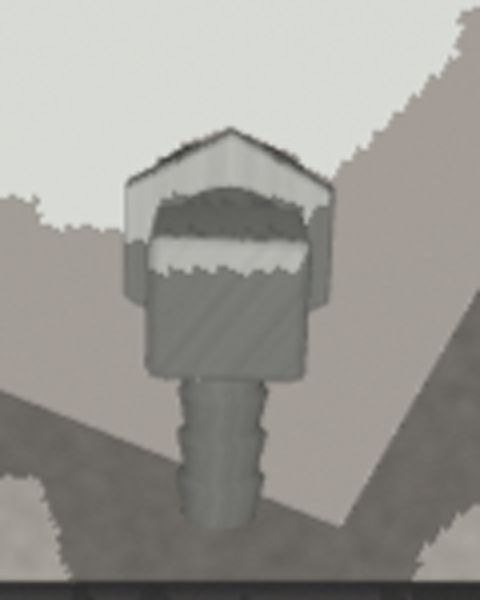

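Run:
```python
from h import *
c=cam('wrist')
f=lambda L:np.array(L)/[4,3.75]+[230,130]
ctr,b=quad(c,f([(149,236),(309,239),(304,381),(145,378)]),.089)
shift([ctr[0],ctr[1],.0765],b-180 if False else 114.4)
print(b+90)
```

```text
ctr [ 0.5129 -0.376 ] sides mm [29.1 29.4 29.8 29.3] yaw mod90 22.71 spread [ 0.2  0.5  0.2 -1. ]
shift [-0.0022 -0.0003  0.122 ] rot [-0.11 -0.09 -0.26]
112.70930730547718
```

Request:
jog_arm(
  motion=[
    [[-0.002,-0.0005,0.04,0,0,1.4,0.0876],[-0.002,-0.0005,0.08,0,0,1.4,0.0876],[-0.002,-0.0005,0.112,0,0,1.4,0.0876],[-0.002,-0.0005,0.121,0,0,1.4,0.0876],[-0.002,-0.0005,0.121,0,0,1.4,0.02],[-0.002,-0.0005,0.121,0,0,1.4,0.02],[-0.002,-0.0005,0.121,0,0,1.4,0.02],[-0.002,-0.0005,0.121,0,0,1.4,0.02]],
  ],
  newtons=50,
)

```text
t: 14.1
eef_pos: [0.5136, -0.3762, 0.0792]
ee_rot: [3.142, 0.0, 1.968]
force: [-1.0, -0.4, 0.7]
width: 0.0612
```

Request:
jog_arm(
  motion=[
    [[0,0,0,0,0,0,0.02],[0,0,0,0,0,0,0.02],[0,0,0,0,0,0,0.02],[0,0,0,0,0,0,0.02],[0,0,0,0,0,0,0.02],[0,0,0,0,0,0,0.02]],
  ],
)

```text
t: 14.7
eef_pos: [0.5135, -0.3762, 0.0793]
ee_rot: [-3.141, 0.0, 1.968]
force: [-0.6, -0.1, 1.6]
width: 0.0291
```

Run:
```python
from h import *
st(); shift([.513,-.376,.2],112.7);shift([.679,-.0503,.2],-120)
```

```text
t 14.7 p [ 0.5135 -0.3762  0.0793] rpy [-1.7999e+02  2.0000e-02  1.1276e+02] F [-0.6 -0.1  1.6] M [ 0.06  0.05 -0.01] w 0.0291
 q [-0.326  0.445 -0.277  0.    -0.848 -2.419]
shift [ 0.0003 -0.0004 -0.1207] rot [-0.01  0.02  0.06]
shift [ 0.2365  0.2786 -0.1208] rot [-3.0000e-02  0.0000e+00 -1.2724e+02]
```

Request:
jog_arm(
  motion=[
    [[0,0,-0.04,0,0,0,0.02],[0,0,-0.09,0,0,0,0.02],[0,0,-0.14,0,0,-8,0.02],[0.236,0.279,-0.16,0,0,-120,0.02],[0.236,0.279,-0.16,0,0,-120,0.02],[0.236,0.279,-0.16,0,0,-120,0.02],[0.236,0.279,-0.16,0,0,-120,0.02],[0.236,0.279,-0.16,0,0,-120,0.02]],
  ],
)

```text
t: 15.5
eef_pos: [0.6268, -0.1517, 0.2319]
ee_rot: [-3.141, -0.002, 2.863]
force: [1.6, -0.3, -3.9]
width: 0.0299
```

Run:
```python
from h import *
st(); shift([.679,-.0503,.23],-70.7)
```

```text
t 15.5 p [ 0.6268 -0.1517  0.2319] rpy [-1.7999e+02 -1.0000e-01  1.6406e+02] F [ 1.6 -0.3 -3.9] M [-0.15 -0.39 -0.01] w 0.0299
 q [ 0.064  0.321 -0.082 -0.    -1.17  -1.913]
shift [-0.0224  0.1118  0.0018] rot [ 1.1000e-01 -8.0000e-02 -1.2524e+02]
```

Request:
jog_arm(
  motion=[
    [[-0.022,0.112,0.002,0,0,-64,0.02],[-0.022,0.112,0.002,0,0,-64,0.02],[-0.022,0.112,0.002,0,0,-64,0.02],[-0.022,0.112,0.002,0,0,-64,0.02],[-0.022,0.112,0.002,0,0,-64,0.02],[-0.022,0.112,0.002,0,0,-64,0.02],[-0.022,0.112,0.002,0,0,-64,0.02],[-0.022,0.112,0.002,0,0,-64,0.02]],
  ],
)

```text
t: 16.3
eef_pos: [0.6779, -0.0498, 0.2282]
ee_rot: [3.138, -0.003, -2.297]
force: [0.3, 0.3, -4.4]
width: 0.0295
```

Run:
```python
from h import *
st(); shift([.679,-.0503,.142],-70.7)
```

```text
t 16.3 p [ 0.6779 -0.0498  0.2282] rpy [ 1.7979e+02 -1.5000e-01 -1.3163e+02] F [ 0.3  0.3 -4.4] M [ 0.05 -0.1   0.01] w 0.0295
 q [ 2.120e-01  3.810e-01 -1.000e-03 -2.000e-03 -1.193e+00 -9.380e-01]
shift [-0.0006 -0.0015  0.0862] rot [ 2.700e-01 -2.000e-02 -6.093e+01]
```

Request:
jog_arm(
  motion=[
    [[-0.0006,-0.0015,0.01,0,0,-61,0.02],[-0.0006,-0.0015,0.02,0,0,-61,0.02],[-0.0006,-0.0015,0.03,0,0,-61,0.02],[-0.0006,-0.0015,0.04,0,0,-61,0.02],[-0.0006,-0.0015,0.06,0,0,-61,0.02],[-0.0006,-0.0015,0.08,0,0,-61,0.02],[-0.0006,-0.0015,0.086,0.2,0,-61,0.02],[-0.0006,-0.0015,0.086,0.2,0,-61,0.02]],
  ],
)

```text
t: 17.1
eef_pos: [0.6774, -0.0504, 0.1394]
ee_rot: [3.136, 0.002, -1.23]
force: [-0.9, 0.1, -4.1]
width: 0.0299
```

Run:
```python
from h import *
st(); shift([.679,-.0503,.1093],-70.7)
save(optics.grab_frame('side')[150:260,280:400].repeat(4,0).repeat(4,1),'s2')
```

```text
t 17.1 p [ 0.6774 -0.0504  0.1394] rpy [ 1.7966e+02  1.0000e-01 -7.0490e+01] F [-0.9  0.1 -4.1] M [ 0.07 -0.01  0.01] w 0.0299
 q [ 2.120e-01  4.480e-01 -1.100e-01 -1.000e-03 -1.019e+00  1.300e-01]
shift [ 0.0006 -0.0017  0.0301] rot [0.34 0.1  0.21]
```

View pics/s2.png

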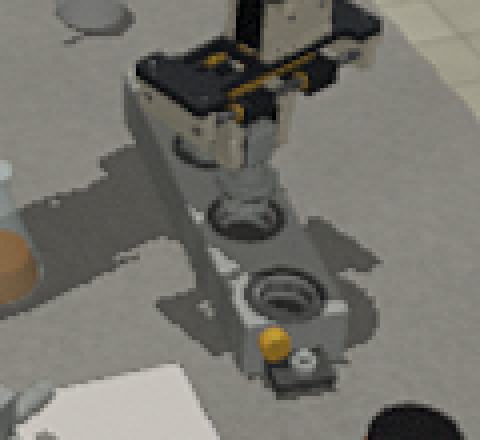

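Request:
jog_arm(
  motion=[
    [[0.0006,-0.0017,0.003,0.3,0.1,0,0.02],[0.0006,-0.0017,0.008,0.3,0.1,0,0.02],[0.0006,-0.0017,0.013,0.3,0.1,0,0.02],[0.0006,-0.0017,0.018,0.3,0.1,0,0.02],[0.0006,-0.0017,0.021,0.3,0.1,0,0.02],[0.0006,-0.0017,0.021,0.3,0.1,0,0.02]],
  ],
)

```text
t: 17.75
eef_pos: [0.6795, -0.0504, 0.119]
ee_rot: [-3.141, -0.0, -1.234]
force: [0.2, -0.1, -4.0]
width: 0.0297
```

Run:
```python
from h import *
st();shift([.679,-.0503,.1093],-70.7)
```

```text
t 17.75 p [ 0.6795 -0.0504  0.119 ] rpy [-1.7999e+02 -3.0000e-02 -7.0690e+01] F [ 0.2 -0.1 -4. ] M [ 0.02 -0.01 -0.02] w 0.0297
 q [ 0.212  0.466 -0.132  0.001 -0.972  0.125]
shift [-0.0002  0.0005  0.0097] rot [-0.01 -0.03  0.01]
```

Request:
jog_arm(
  motion=[
    [[0,0,0.003,0,0,0,0.02],[0,0,0.006,0,0,0,0.02],[0,0,0.009,0,0,0,0.02],[0,0,0.01,0,0,0,0.02],[0,0,0.01,0,0,0,0.02]],
  ],
)

```text
t: 18.25
eef_pos: [0.6795, -0.0504, 0.1089]
ee_rot: [3.142, -0.001, -1.234]
force: [-0.2, 0.1, -4.6]
width: 0.0297
```

Run:
```python
from h import *
st()
```

```text
t 18.25 p [ 0.6795 -0.0504  0.1089] rpy [ 1.800e+02 -3.000e-02 -7.069e+01] F [-0.2  0.1 -4.6] M [ 0.03 -0.06  0.02] w 0.0297
 q [ 0.212  0.476 -0.142  0.001 -0.953  0.125]
```

Request:
jog_arm(
  motion=[
    [[0,0,0.0005,0,0,4,0.02],[0,0,0.001,0,0,8,0.02],[0,0,0.001,0,0,12,0.02],[0,0,0.001,0,0,16,0.02],[0,0,0.001,0,0,20,0.02],[0,0,0.001,0,0,25,0.02],[0,0,0.0012,0,0,30,0.02],[0,0,0.0012,0,0,30,0.02]],
  ],
)

```text
t: 19.05
eef_pos: [0.6792, -0.0509, 0.1082]
ee_rot: [3.142, -0.001, -1.759]
force: [-1.7, -1.3, -0.6]
width: 0.0297
```

Run:
```python
from h import *
st();shift([.6795,-.0504,.108],-70.7-90)
```

```text
t 19.05 p [ 0.6792 -0.0509  0.1082] rpy [ 1.8000e+02 -6.0000e-02 -1.0076e+02] F [-1.7 -1.3 -0.6] M [-0.67  0.79 -0.04] w 0.0297
 q [ 0.211  0.477 -0.143  0.001 -0.951 -0.4  ]
shift [-0.0005 -0.0002  0.0002] rot [-3.000e-02 -6.000e-02  5.994e+01]
```

Request:
jog_arm(
  motion=[
    [[0,0,0.0003,0,0,6,0.02],[0,0,0.0004,0,0,12,0.02],[0,0,0.0005,0,0,18,0.02],[0,0,0.0006,0,0,24,0.02],[0,0,0.0007,0,0,30,0.02],[0,0,0.0008,0,0,36,0.02],[0,0,0.0009,0,0,42,0.02],[0,0,0.0009,0,0,42,0.02]],
  ],
)

```text
t: 19.85
eef_pos: [0.6788, -0.0508, 0.1074]
ee_rot: [-3.141, -0.001, -2.491]
force: [-3.5, 0.5, -1.0]
width: 0.0296
```

Run:
```python
from h import *
st();shift([.6795,-.0504,.1075],-185.3)
```

```text
t 19.85 p [ 0.6788 -0.0508  0.1074] rpy [-1.7999e+02 -8.0000e-02 -1.4270e+02] F [-3.5  0.5 -1. ] M [0.2  1.16 0.17] w 0.0296
 q [ 2.110e-01  4.770e-01 -1.440e-01  1.000e-03 -9.510e-01 -1.132e+00]
shift [-0.0008 -0.0001 -0.0001] rot [-4.00e-02 -7.00e-02  4.26e+01]
```

Request:
jog_arm(
  motion=[
    [[-0.0004,0,0,0,0,6,0.02],[-0.0004,0,0,0,0,12,0.02],[-0.0004,0,0,0,0,18,0.02],[-0.0004,0,0,0,0,24,0.02],[-0.0004,0,0,0,0,30,0.02],[-0.0004,0,0,0,0,36,0.02],[-0.0004,0,0,0,0,42.5,0.02],[-0.0004,0,0,0,0,42.5,0.02]],
  ],
)

```text
t: 20.65
eef_pos: [0.679, -0.0504, 0.1073]
ee_rot: [-3.141, -0.001, 3.054]
force: [-2.3, 1.0, -2.3]
width: 0.0299
```

Run:
```python
from h import *
st();shift([.6795,-.0504,.1075],-185.3)
```

```text
t 20.65 p [ 0.679  -0.0504  0.1073] rpy [-1.7994e+02 -7.0000e-02  1.7496e+02] F [-2.3  1.  -2.3] M [0.3  0.76 0.11] w 0.0299
 q [ 2.120e-01  4.780e-01 -1.430e-01  1.000e-03 -9.510e-01 -1.871e+00]
shift [-0.0005  0.     -0.0002] rot [-0.06 -0.07  0.26]
```

Request:
jog_arm(
  motion=[
    [[0,0,0,0,0,0,0.06],[0,0,0,0,0,0,0.06],[0,0,0,0,0,0,0.06],[0,0,0,0,0,0,0.06],[0,0,-0.02,0,0,0,0.06],[0,0,-0.06,0,0,0,0.06],[0,0,-0.1,0,0,0,0.06],[0,0,-0.1,0,0,0,0.06]],
  ],
)

```text
t: 21.45
eef_pos: [0.6824, -0.0504, 0.2146]
ee_rot: [3.142, 0.01, 3.055]
force: [1.2, 0.0, 0.9]
width: 0.0596
```

Run:
```python
from h import *
st(); save(optics.grab_frame('wrist'),'w6'); shift([.4033,-.2168,.20],-148)
t=optics.grab_frame('top'); save(t[130:300,190:450].repeat(3,0).repeat(3,1),'t2')
```

```text
t 21.45 p [ 0.6824 -0.0504  0.2146] rpy [180.     0.55 175.06] F [1.2 0.  0.9] M [ 0.1  -0.26 -0.  ] w 0.0596
 q [ 0.212  0.389 -0.023  0.003 -1.15  -1.87 ]
shift [ 0.2623 -0.1901  0.0098] rot [ -0.09   0.33 -36.98]
```

View pics/w6.png

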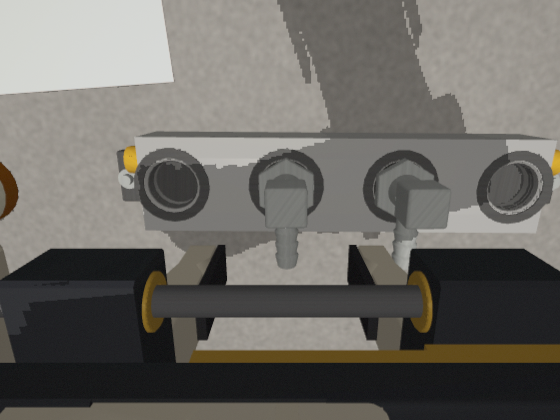

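View pics/t2.png

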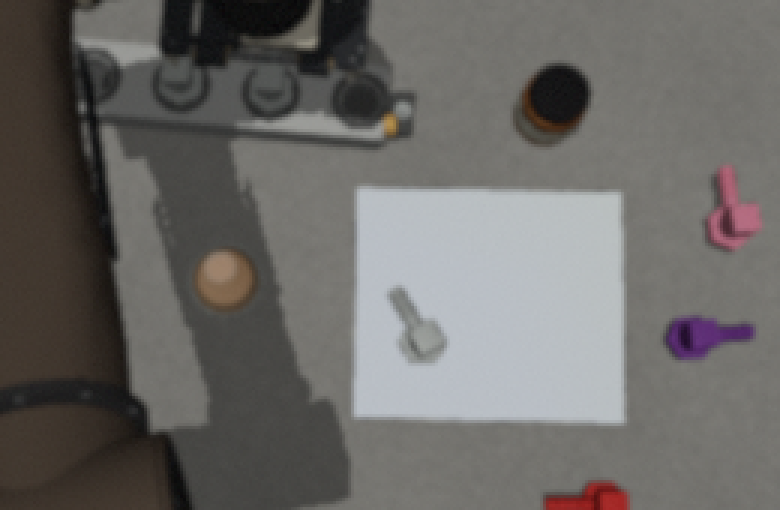

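Request:
jog_arm(
  motion=[
    [[0.262,-0.19,0.01,0,0,-37,0.0876],[0.262,-0.19,0.01,0,0,-37,0.0876],[0.262,-0.19,0.01,0,0,-37,0.0876],[0.262,-0.19,0.01,0,0,-37,0.0876],[0.262,-0.19,0.01,0,0,-37,0.0876],[0.262,-0.19,0.01,0,0,-37,0.0876],[0.262,-0.19,0.01,0,0,-37,0.0876],[0.262,-0.19,0.01,0,0,-37,0.0876]],
  ],
)

```text
t: 22.35
eef_pos: [0.3987, -0.2175, 0.1976]
ee_rot: [3.141, 0.001, -2.585]
force: [0.8, -0.0, 0.0]
width: 0.0874
```

Request:
jog_arm(
  motion=[
    [[0,0,0,0,0,0,0.0876]],
  ],
)

```text
t: 22.45
eef_pos: [0.3983, -0.2178, 0.1972]
ee_rot: [3.141, 0.0, -2.586]
force: [-0.0, 0.6, 0.9]
width: 0.0872
```

Run:
```python
from h import *
st(); im=optics.grab_frame('wrist'); save(im,'w7')
b=im[130:290,230:350]; save(cv2.resize(b,None,fx=4,fy=3.75,interpolation=cv2.INTER_CUBIC),'w7c')
```

```text
t 22.45 p [ 0.3983 -0.2178  0.1972] rpy [ 1.7998e+02  2.0000e-02 -1.4816e+02] F [-0.   0.6  0.9] M [ 0.04 -0.23  0.06] w 0.0872
 q [-6.500e-02  3.200e-02 -5.300e-01 -1.000e-03 -1.009e+00 -9.500e-01]
```

View pics/w7c.png

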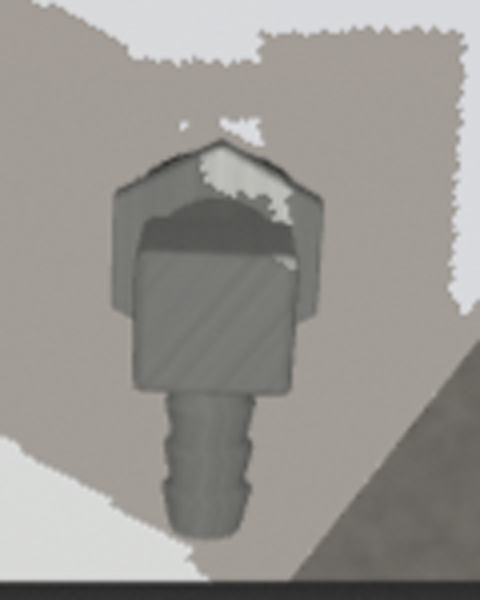

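Run:
```python
from h import *
c=cam('wrist')
f=lambda L:np.array(L)/[4,3.75]+[230,130]
ctr,b=quad(c,f([(136,251),(297,252),(292,395),(133,391)]),.089)
shift([ctr[0],ctr[1],.0755],b-180)
```

```text
ctr [ 0.403  -0.2164] sides mm [29.2 29.6 29.8 29. ] yaw mod90 30.51 spread [ 0.9  0.3 -0.4 -0.8]
shift [-0.0048 -0.0018  0.1214] rot [ 0.07 -0.01  1.35]
```

Request:
jog_arm(
  motion=[
    [[-0.0045,-0.002,0.04,0,0,1.3,0.0876],[-0.0045,-0.002,0.08,0,0,1.3,0.0876],[-0.0045,-0.002,0.11,0,0,1.3,0.0876],[-0.0045,-0.002,0.12,0,0,1.3,0.0876],[-0.0045,-0.002,0.121,0,0,1.3,0.02],[-0.0045,-0.002,0.121,0,0,1.3,0.02],[-0.0045,-0.002,0.121,0,0,1.3,0.02],[-0.0045,-0.002,0.121,0,0,1.3,0.02]],
  ],
  newtons=50,
)

```text
t: 23.3
eef_pos: [0.4038, -0.2168, 0.0772]
ee_rot: [-3.141, 0.002, -2.608]
force: [0.4, -0.1, -0.1]
width: 0.0614
```

Request:
jog_arm(
  motion=[
    [[0,0,0,0,0,0,0.02],[0,0,0,0,0,0,0.02],[0,0,0,0,0,0,0.02],[0,0,0,0,0,0,0.02],[0,0,0,0,0,0,0.02],[0,0,0,0,0,0,0.02]],
  ],
)

```text
t: 23.9
eef_pos: [0.4039, -0.2168, 0.0773]
ee_rot: [-3.141, 0.002, -2.608]
force: [-0.0, 0.7, 3.8]
width: 0.0301
```

Run:
```python
from h import *
st(); shift([.670,-.1500,.22],-70.7)
```

```text
t 23.9 p [ 0.4039 -0.2168  0.0773] rpy [-1.7997e+02  1.0000e-01 -1.4943e+02] F [-0.   0.7  3.8] M [ 0.37  0.14 -0.01] w 0.0301
 q [-0.061  0.197 -0.675 -0.001 -0.696 -0.975]
shift [-0.2634 -0.0779 -0.1421] rot [-1.000e-01  7.000e-02 -7.873e+01]
```

Request:
jog_arm(
  motion=[
    [[0,0,-0.04,0,0,0,0.02],[0,0,-0.09,0,0,0,0.02],[0,0,-0.14,0,0,-8,0.02],[-0.263,-0.078,-0.15,0,0,-78.7,0.02],[-0.263,-0.078,-0.15,0,0,-78.7,0.02],[-0.263,-0.078,-0.15,0,0,-78.7,0.02],[-0.263,-0.078,-0.15,0,0,-78.7,0.02],[-0.263,-0.078,-0.15,0,0,-78.7,0.02]],
  ],
)

```text
t: 24.7
eef_pos: [0.6471, -0.1554, 0.2258]
ee_rot: [3.141, 0.001, -1.712]
force: [0.7, -0.3, -3.2]
width: 0.0302
```

Run:
```python
from h import *
st(); shift([.670,-.1500,.142],-70.7)
```

```text
t 24.7 p [ 0.6471 -0.1554  0.2258] rpy [ 1.7999e+02  6.0000e-02 -9.8110e+01] F [ 0.7 -0.3 -3.2] M [-0.07 -0.12  0.02] w 0.0302
 q [ 5.600e-02  3.570e-01 -4.200e-02 -1.000e-03 -1.171e+00 -1.970e-01]
shift [-0.0085 -0.0219  0.0838] rot [-1.000e-02  6.000e-02 -2.741e+01]
```

Request:
jog_arm(
  motion=[
    [[-0.0085,-0.022,0.005,0,0,-27.4,0.02],[-0.0085,-0.022,0.02,0,0,-27.4,0.02],[-0.0085,-0.022,0.045,0,0,-27.4,0.02],[-0.0085,-0.022,0.07,0,0,-27.4,0.02],[-0.0085,-0.022,0.083,0,0,-27.4,0.02],[-0.0085,-0.022,0.084,0,0,-27.4,0.02],[-0.0085,-0.022,0.084,0,0,-27.4,0.02]],
  ],
)

```text
t: 25.4
eef_pos: [0.6703, -0.1502, 0.1419]
ee_rot: [3.141, 0.001, -1.235]
force: [0.4, 0.6, -2.8]
width: 0.0296
```

Run:
```python
from h import *
st(); shift([.670,-.1500,.1173],-70.7)
save(optics.grab_frame('side')[150:260,280:400].repeat(4,0).repeat(4,1),'s3')
```

```text
t 25.4 p [ 0.6703 -0.1502  0.1419] rpy [ 1.7999e+02  4.0000e-02 -7.0770e+01] F [ 0.4  0.6 -2.8] M [-0.03 -0.06  0.02] w 0.0296
 q [ 6.200e-02  4.540e-01 -9.300e-02 -1.000e-03 -1.024e+00  2.740e-01]
shift [-0.0003  0.0002  0.0246] rot [ 0.01  0.04 -0.07]
```

View pics/s3.png

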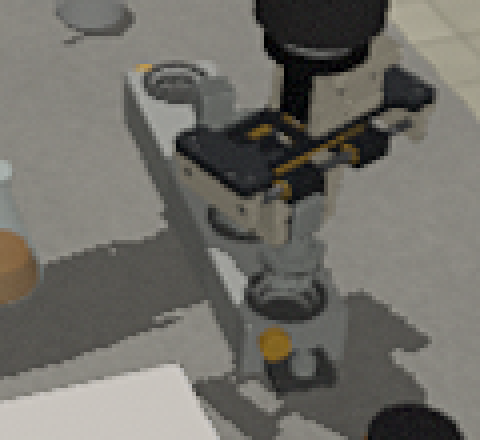

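The elbow at (295,265) hangs over port 1; going down.

Request:
jog_arm(
  motion=[
    [[0,0,0.005,0,0,0,0.02],[0,0,0.01,0,0,0,0.02],[0,0,0.015,0,0,0,0.02],[0,0,0.02,0,0,0,0.02],[0,0,0.024,0,0,0,0.02],[0,0,0.024,0,0,0,0.02]],
  ],
)

```text
t: 26.05
eef_pos: [0.6703, -0.1501, 0.1178]
ee_rot: [-3.142, 0.001, -1.235]
force: [-0.0, 0.5, -4.1]
width: 0.0297
```

Run:
```python
from h import *
st()
```

```text
t 26.05 p [ 0.6703 -0.1501  0.1178] rpy [-1.800e+02  4.000e-02 -7.076e+01] F [-0.   0.5 -4.1] M [ 0.06  0.02 -0.  ] w 0.0297
 q [ 0.062  0.476 -0.118 -0.001 -0.977  0.274]
```

Request:
jog_arm(
  motion=[
    [[0,0,0.003,0,0,0,0.02],[0,0,0.006,0,0,0,0.02],[0,0,0.009,0,0,0,0.02],[0,0,0.0105,0,0,0,0.02],[0,0,0.0105,0,0,0,0.02]],
  ],
)

```text
t: 26.55
eef_pos: [0.6702, -0.1501, 0.1071]
ee_rot: [3.141, 0.001, -1.235]
force: [0.2, -0.8, -3.2]
width: 0.0295
```

Run:
```python
from h import *
st()
```

```text
t 26.55 p [ 0.6702 -0.1501  0.1071] rpy [ 1.7998e+02  5.0000e-02 -7.0760e+01] F [ 0.2 -0.8 -3.2] M [ 0.04 -0.01 -0.  ] w 0.0295
 q [ 0.062  0.486 -0.129 -0.001 -0.956  0.274]
```

Request:
jog_arm(
  motion=[
    [[0,0,0.0005,0,0,4,0.02],[0,0,0.001,0,0,8,0.02],[0,0,0.001,0,0,12,0.02],[0,0,0.001,0,0,16,0.02],[0,0,0.001,0,0,20,0.02],[0,0,0.001,0,0,25,0.02],[0,0,0.0012,0,0,30,0.02],[0,0,0.0012,0,0,30,0.02]],
  ],
)

```text
t: 27.35
eef_pos: [0.67, -0.1503, 0.1063]
ee_rot: [3.141, 0.0, -1.76]
force: [-1.4, -0.7, -0.7]
width: 0.0298
```

Run:
```python
from h import *
st()
```

```text
t 27.35 p [ 0.67   -0.1503  0.1063] rpy [ 1.7995e+02  2.0000e-02 -1.0083e+02] F [-1.4 -0.7 -0.7] M [-0.03  0.75  0.03] w 0.0298
 q [ 0.062  0.487 -0.13  -0.001 -0.955 -0.251]
```

Request:
jog_arm(
  motion=[
    [[0,0,0.0003,0,0,6,0.02],[0,0,0.0004,0,0,12,0.02],[0,0,0.0005,0,0,18,0.02],[0,0,0.0006,0,0,24,0.02],[0,0,0.0007,0,0,30,0.02],[0,0,0.0008,0,0,36,0.02],[0,0,0.0009,0,0,42,0.02],[0,0,0.0009,0,0,42,0.02]],
  ],
)

```text
t: 28.15
eef_pos: [0.67, -0.1502, 0.1055]
ee_rot: [3.141, -0.0, -2.492]
force: [-0.1, 0.3, -3.0]
width: 0.0296
```

Run:
```python
from h import *
st();shift([.670,-.1501,.1055],-185.3)
```

```text
t 28.15 p [ 0.67   -0.1502  0.1055] rpy [ 1.7995e+02 -3.0000e-02 -1.4276e+02] F [-0.1  0.3 -3. ] M [0.13 0.29 0.11] w 0.0296
 q [ 0.062  0.488 -0.131 -0.001 -0.953 -0.983]
shift [-0.0001  0.0001 -0.    ] rot [ 4.000e-02 -4.000e-02  4.254e+01]
```

Request:
jog_arm(
  motion=[
    [[0,0,0,0,0,6,0.02],[0,0,0,0,0,12,0.02],[0,0,0,0,0,18,0.02],[0,0,0,0,0,24,0.02],[0,0,0,0,0,30,0.02],[0,0,0,0,0,36,0.02],[0,0,0,0,0,42.5,0.02],[0,0,0,0,0,42.5,0.02]],
  ],
)

```text
t: 28.95
eef_pos: [0.67, -0.1503, 0.1055]
ee_rot: [3.141, -0.001, 3.053]
force: [-1.4, 0.4, -3.3]
width: 0.0297
```

Run:
```python
from h import *
st()
```

```text
t 28.95 p [ 0.67   -0.1503  0.1055] rpy [ 1.7998e+02 -4.0000e-02  1.7490e+02] F [-1.4  0.4 -3.3] M [-0.09 -0.07  0.16] w 0.0297
 q [ 6.200e-02  4.880e-01 -1.300e-01 -1.000e-03 -9.530e-01 -1.722e+00]
```

Request:
jog_arm(
  motion=[
    [[0,0,0,0,0,0,0.06],[0,0,0,0,0,0,0.06],[0,0,0,0,0,0,0.06],[0,0,0,0,0,0,0.06],[0,0,-0.02,0,0,0,0.06],[0,0,-0.06,0,0,0,0.06],[0,0,-0.1,0,0,0,0.06],[0,0,-0.1,0,0,0,0.06]],
  ],
)

```text
t: 29.75
eef_pos: [0.6733, -0.1509, 0.2127]
ee_rot: [-3.141, 0.01, 3.054]
force: [0.4, 0.5, 0.6]
width: 0.0601
```

Run:
```python
from h import *
st(); shift([.62,-.02,.26],175)
```

```text
t 29.75 p [ 0.6733 -0.1509  0.2127] rpy [-179.99    0.57  175.  ] F [0.4 0.5 0.6] M [ 0.03 -0.27  0.03] w 0.0601
 q [ 0.062  0.399 -0.011  0.002 -1.151 -1.721]
shift [ 0.064   0.1257 -0.048 ] rot [-0.01  0.57  0.  ]
```

Request:
jog_arm(
  motion=[
    [[-0.008,0.101,-0.048,0,0.5,0,0.06],[-0.008,0.101,-0.048,0,0.5,0,0.06],[-0.008,0.101,-0.048,0,0.5,0,0.06],[-0.008,0.101,-0.048,0,0.5,0,0.06],[-0.008,0.101,-0.048,0,0.5,0,0.06]],
  ],
)

```text
t: 30.25
eef_pos: [0.6893, -0.0508, 0.2602]
ee_rot: [-3.141, 0.001, 3.055]
force: [-0.1, -0.2, -0.4]
width: 0.06
```

Run:
```python
from h import *
st(); im=optics.grab_frame('wrist'); b=im[90:270,110:430]; save(cv2.resize(b,None,fx=2.5,fy=2.5,interpolation=cv2.INTER_CUBIC),'w8')
save(optics.grab_frame('side')[140:260,280:400].repeat(4,0).repeat(4,1),'s4')
```

```text
t 30.25 p [ 0.6893 -0.0508  0.2602] rpy [-1.7999e+02  4.0000e-02  1.7506e+02] F [-0.1 -0.2 -0.4] M [-0.06 -0.11  0.  ] w 0.06
 q [ 0.208  0.378  0.068  0.    -1.26  -1.865]
```

View pics/w8.png

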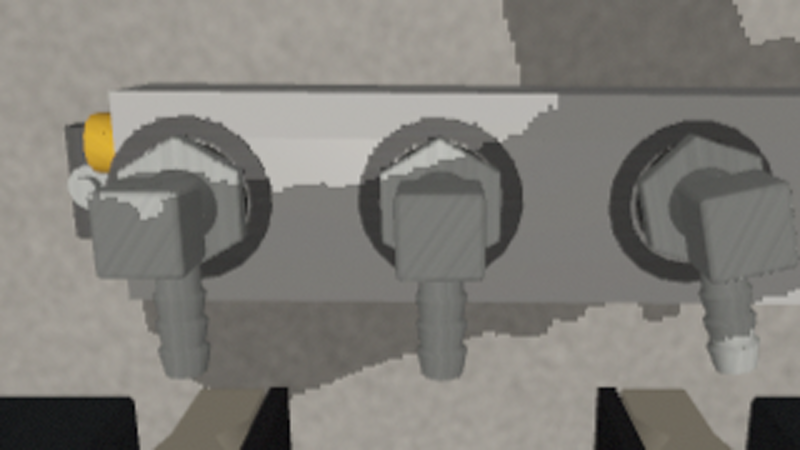

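View pics/s4.png

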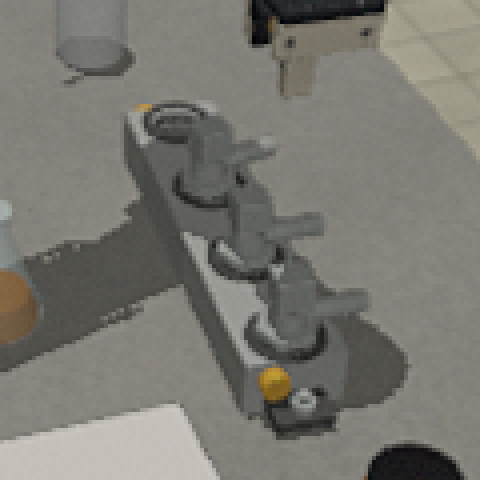

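Run:
```python
from h import *
c=cam('wrist')
f=lambda L:np.array(L)/2.5+[110,90]
print('p1');quad(c,f([(97,190),(184,190),(181,278),(93,277)]),.118)
print('p2');quad(c,f([(396,191),(485,191),(484,280),(397,280)]),.118)
print('p3');quad(c,f([(695,193),(783,177),(797,266),(709,282)]),.118)
im=optics.grab_frame('wrist'); b=im[120:270,330:530]; save(cv2.resize(b,None,fx=4,fy=4,interpolation=cv2.INTER_CUBIC),'w9')
```

```text
p1
ctr [ 0.6681 -0.149 ] sides mm [27.9 29.6 29.1 29.4] yaw mod90 -9.14 spread [ 4.1 -2.6  3.4 -4.9]
p2
ctr [ 0.6774 -0.0511] sides mm [28.6 29.8 28.8 29.8] yaw mod90 -5.08 spread [ 0.   0.2  0.  -0.2]
p3
ctr [0.6842 0.0482] sides mm [28.2 30.6 29.1 30.7] yaw mod90 7.38 spread [-1.9  2.5 -1.6  0.9]
```

View pics/w9.png

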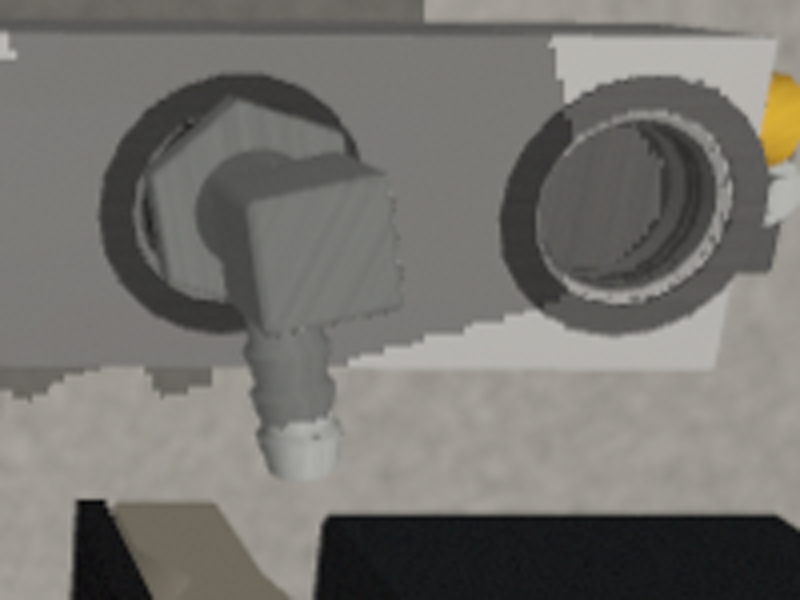

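Run:
```python
from h import *
st(); shift([.6885,.049,.106],-172.5)
```

```text
t 30.4 p [ 0.689  -0.052   0.2597] rpy [-1.7996e+02 -2.0000e-02  1.7495e+02] F [-0.6 -0.6 -0.5] M [-0.01 -0.13  0.01] w 0.06
 q [ 2.060e-01  3.790e-01  6.800e-02  1.000e-03 -1.260e+00 -1.865e+00]
shift [0.0094 0.1007 0.1537] rot [ -0.03  -0.02 -12.55]
```

Request:
jog_arm(
  motion=[
    [[0.0094,0.1005,0.01,0,0,-12.5,0.07],[0.0094,0.1005,0.02,0,0,-12.5,0.07],[0.0094,0.1005,0.04,0,0,-12.5,0.07],[0.0094,0.1005,0.08,0,0,-12.5,0.07],[0.0094,0.1005,0.09,0,0,-12.5,0.07],[0.0094,0.1005,0.09,0,0,-12.5,0.07]],
  ],
)

```text
t: 31.0
eef_pos: [0.6873, 0.0476, 0.1675]
ee_rot: [-3.14, -0.005, -3.013]
force: [-0.1, 0.1, 0.3]
width: 0.0698
```

Run:
```python
from h import *
st(); shift([.6885,.049,.106],-172.5)
im=optics.grab_frame('wrist'); b=im[150:330,200:380]; save(cv2.resize(b,None,fx=3.3,fy=3.3,interpolation=cv2.INTER_CUBIC),'w10')
```

```text
t 31.0 p [0.6873 0.0476 0.1675] rpy [-179.91   -0.29 -172.62] F [-0.1  0.1  0.3] M [ 0.01 -0.19  0.05] w 0.0698
 q [ 0.351  0.439 -0.056  0.    -1.082 -1.794]
shift [-0.0017  0.0014  0.0614] rot [-0.09 -0.29 -0.12]
```

View pics/w10.png

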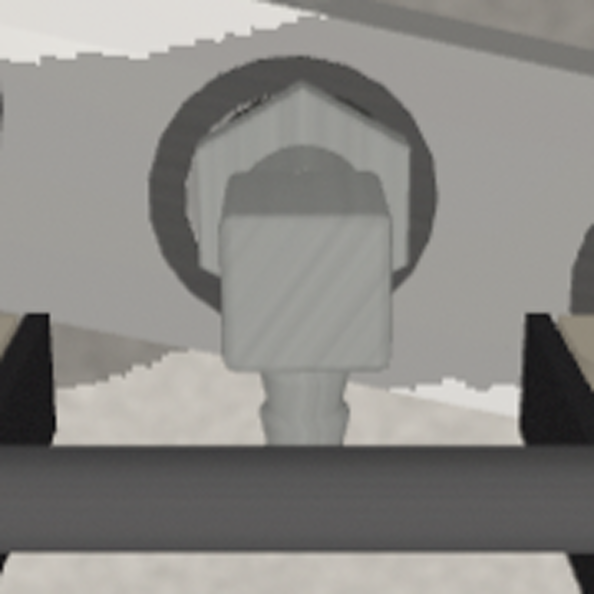

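Request:
jog_arm(
  motion=[
    [[-0.001,0.001,0.02,0,-0.3,0,0.07],[-0.001,0.001,0.045,0,-0.3,0,0.07],[-0.001,0.001,0.06,0,-0.3,0,0.07],[-0.001,0.001,0.061,0,-0.3,0,0.02],[-0.001,0.001,0.061,0,-0.3,0,0.02],[-0.001,0.001,0.061,0,-0.3,0,0.02],[-0.001,0.001,0.061,0,-0.3,0,0.02],[-0.001,0.001,0.061,0,-0.3,0,0.02]],
  ],
)

```text
t: 31.85
eef_pos: [0.6897, 0.0489, 0.1095]
ee_rot: [-3.14, 0.005, -3.012]
force: [-0.6, -0.0, 0.2]
width: 0.0353
```

Request:
jog_arm(
  motion=[
    [[0,0,0,0,0,0,0.02],[0,0,0,0,0,0,0.02],[0,0,0,0,0,0,0.02],[0,0,0,0,0,0,0.02]],
  ],
)

```text
t: 32.25
eef_pos: [0.6898, 0.0491, 0.1097]
ee_rot: [-3.14, 0.005, -3.012]
force: [-0.6, 1.8, 1.0]
width: 0.0293
```

Run:
```python
from h import *
st(); shift([.6885,.049,.106],-185.5)
```

```text
t 32.25 p [0.6898 0.0491 0.1097] rpy [-179.93    0.29 -172.59] F [-0.6  1.8  1. ] M [ 0.37 -0.02 -0.03] w 0.0293
 q [ 0.353  0.488 -0.121  0.003 -0.958 -1.796]
shift [0.0013 0.0001 0.0037] rot [-0.03  0.29 12.91]
```

Request:
jog_arm(
  motion=[
    [[0,0,0,0,0.1,3,0.02],[0,0,0,0,0.1,6,0.02],[0,0,0,0,0.1,9,0.02]],
  ],
)

```text
t: 32.55
eef_pos: [0.6903, 0.0487, 0.1097]
ee_rot: [-3.141, 0.004, 3.112]
force: [2.5, -2.0, -2.9]
width: 0.0298
```

Run:
```python
from h import *
st()
```

```text
t 32.55 p [0.6903 0.0487 0.1097] rpy [-179.94    0.24  178.31] F [ 2.5 -2.  -2.9] M [-1.29 -1.29  0.05] w 0.0298
 q [ 0.353  0.489 -0.119  0.003 -0.96  -1.955]
```

Request:
jog_arm(
  motion=[
    [[0,0,0,0,0.1,2,0.02],[0,0,0,0,0.1,4.3,0.02],[0,0,0,0,0.1,4.3,0.02]],
  ],
)

```text
t: 32.85
eef_pos: [0.6909, 0.0482, 0.1098]
ee_rot: [-3.14, 0.003, 3.037]
force: [2.8, -3.5, -1.8]
width: 0.0299
```

Run:
```python
from h import *
st()
```

```text
t 32.85 p [0.6909 0.0482 0.1098] rpy [-179.92    0.2   174.  ] F [ 2.8 -3.5 -1.8] M [-1.22 -1.51  0.2 ] w 0.0299
 q [ 0.352  0.49  -0.117  0.003 -0.962 -2.029]
```

Request:
jog_arm(
  motion=[
    [[0,0,0,0,0,0,0.06],[0,0,0,0,0,0,0.06],[0,0,0,0,0,0,0.06],[0,0,0,0,0,0,0.06],[0,0,-0.02,0,0,0,0.06],[0,0,-0.05,0,0,0,0.06],[0,0,-0.08,0,0,0,0.06],[0,0,-0.1,0,0,0,0.06]],
  ],
)

```text
t: 33.65
eef_pos: [0.6912, 0.0485, 0.2124]
ee_rot: [-3.141, 0.006, 3.037]
force: [0.1, 0.5, 0.9]
width: 0.0597
```

Request:
jog_arm(
  motion=[
    [[0.002,-0.1,-0.05,0,0,0,0.06],[0.002,-0.1,-0.05,0,0,0,0.06],[0.002,-0.1,-0.05,0,0,0,0.06],[0.002,-0.1,-0.05,0,0,0,0.06]],
  ],
)

```text
t: 34.05
eef_pos: [0.6786, -0.0525, 0.2643]
ee_rot: [-3.142, 0.008, 3.035]
force: [1.0, 0.0, -0.5]
width: 0.06
```

Run:
```python
from h import *
st(); im=optics.grab_frame('wrist'); b=im[90:270,110:430]; save(cv2.resize(b,None,fx=2.5,fy=2.5,interpolation=cv2.INTER_CUBIC),'w11')
```

```text
t 34.05 p [ 0.6786 -0.0525  0.2643] rpy [-180.      0.48  173.9 ] F [ 1.   0.  -0.5] M [ 0.04 -0.14  0.01] w 0.06
 q [ 0.21   0.355  0.04   0.003 -1.249 -1.888]
```

View pics/w11.png

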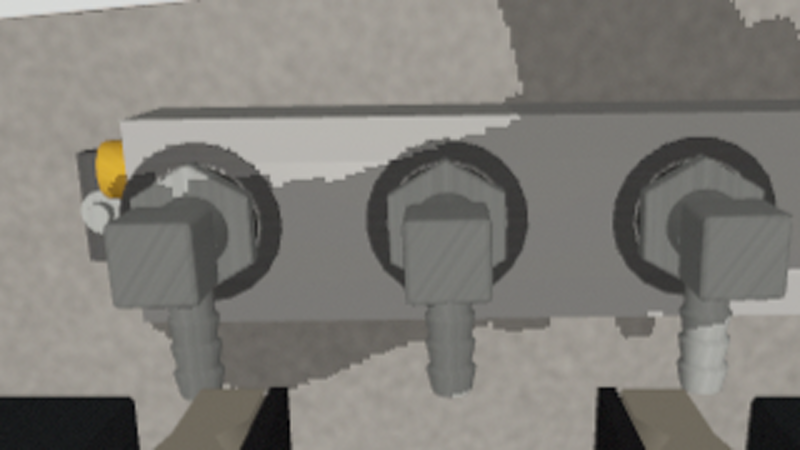

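Run:
```python
from h import *
st(); shift([.45,.20,.26],-79)
```

```text
t 34.1 p [ 0.6784 -0.0513  0.2629] rpy [-179.99    0.38  173.94] F [ 0.5  0.2 -0.6] M [ 0.08 -0.13 -0.01] w 0.0597
 q [ 0.212  0.356  0.039  0.002 -1.248 -1.889]
shift [0.2536 0.2258 0.0012] rot [  -0.36    0.26 -107.06]
```

Request:
jog_arm(
  motion=[
    [[0.254,0.226,0,0,0,-64,0.0],[0.254,0.226,0,0,0,-64,0.0],[0.254,0.226,0,0,0,-64,0.0],[0.254,0.226,0,0,0,-64,0.0],[0.254,0.226,0,0,0,-64,0.0],[0.254,0.226,0,0,0,-64,0.0],[0.254,0.226,0,0,0,-64,0.0],[0.254,0.226,0,0,0,-64,0.0]],
  ],
)

```text
t: 34.9
eef_pos: [0.4464, 0.2038, 0.2607]
ee_rot: [-3.137, 0.003, -2.119]
force: [-0.2, -0.8, 1.0]
width: 0.0029
```

Run:
```python
from h import *
st(); shift([.45,.20,.26],-79)
```

```text
t 34.9 p [0.4464 0.2038 0.2607] rpy [-1.7972e+02  1.6000e-01 -1.2141e+02] F [-0.2 -0.8  1. ] M [ 0.05 -0.14  0.02] w 0.0029
 q [ 0.833  0.04  -0.369  0.005 -1.159 -1.383]
shift [ 0.0013 -0.005   0.0007] rot [ -0.33   0.05 -42.41]
```

Request:
jog_arm(
  motion=[
    [[0,0,0,0,0,-42.4,0.0],[0,0,0,0,0,-42.4,0.0],[0,0,0,0,0,-42.4,0.0],[0,0,0,0,0,-42.4,0.0],[0,0,0,-0.3,0,-42.4,0.0],[0,0,0,-0.3,0,-42.4,0.0]],
  ],
)

```text
t: 35.5
eef_pos: [0.4457, 0.2045, 0.2598]
ee_rot: [3.141, 0.0, -1.375]
force: [-0.8, 0.6, 0.2]
width: 0.0006
```

Run:
```python
from h import *
st(); im=optics.grab_frame('wrist'); save(im,'w12')
save(optics.grab_frame('top')[130:300,120:400].repeat(2,0).repeat(2,1),'t3')
```

```text
t 35.5 p [0.4457 0.2045 0.2598] rpy [ 1.7996e+02  1.0000e-02 -7.8810e+01] F [-0.8  0.6  0.2] M [ 0.06 -0.   -0.02] w 0.0006
 q [ 8.320e-01  4.300e-02 -3.650e-01 -1.000e-03 -1.163e+00 -6.360e-01]
```

View pics/w12.png

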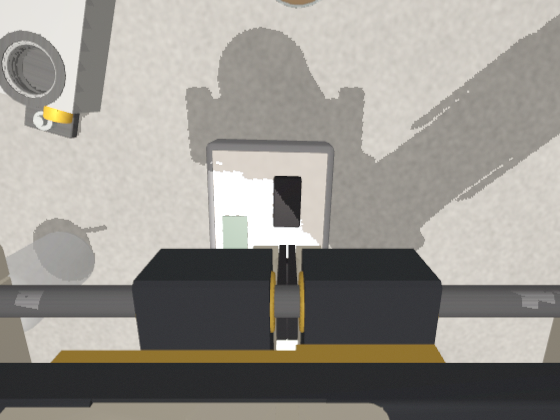

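View pics/t3.png

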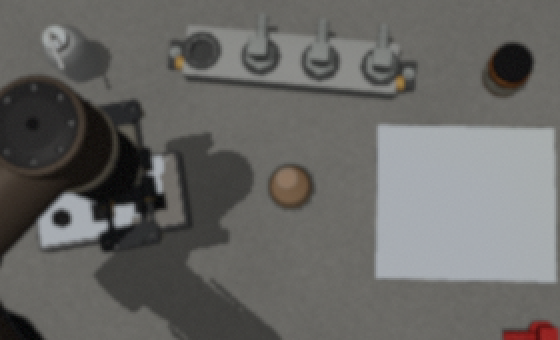

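Run:
```python
from h import *
c=cam('wrist'); print(px2w(c,[(287.5,202),(274,176.5),(300.5,176.5)],.06).round(4))
import cv2
im=cv2.imread('pics/top0.png'); b=im[200:260,130:220]
g=cv2.cvtColor(b,cv2.COLOR_BGR2GRAY); m=(g<40).astype('uint8'); n,l,s,ct=cv2.connectedComponentsWithStats(m)
ct=[(x+130,y+200,a) for (x,y),a in zip(ct,s[:,4]) if 30<a<400]; print(ct)
for x,y,a in ct: print(px2w(cam('top'),(x,y),.058).round(4))
```

```text
[[0.4408 0.2249 0.06  ]
 [0.4587 0.2018 0.06  ]
 [0.4332 0.1969 0.06  ]]
[(np.float64(194.7875), np.float64(231.1875), np.int32(80)), (np.float64(170.3695652173913), np.float64(235.26086956521738), np.int32(46)), (np.float64(150.1764705882353), np.float64(238.64705882352942), np.int32(34))]
[[0.4422 0.2237 0.058 ]]
[[0.4288 0.3027 0.058 ]]
[[0.4178 0.3679 0.058 ]]
```

Run:
```python
from h import *
shift([.418,.368,.10],-79)
```

```text
shift [-0.1661 -0.0032  0.1601] rot [ 0.01  0.01 -0.22]
```

Request:
jog_arm(
  motion=[
    [[-0.166,0.004,0.0,0,0,0,0.0],[-0.166,-0.003,0.0,0,0,0,0.0],[-0.166,-0.003,0.02,0,0,0,0.0],[-0.166,-0.003,0.05,0,0,0,0.0],[-0.166,-0.003,0.1,0,0,0,0.0],[-0.166,-0.003,0.145,0,0,0,0.0],[-0.166,-0.003,0.16,0,0,0,0.0],[-0.166,-0.003,0.16,0,0,0,0.0]],
  ],
)

```text
t: 36.4
eef_pos: [0.4164, 0.3664, 0.0969]
ee_rot: [3.137, -0.004, -1.386]
force: [-0.7, 0.5, 0.3]
width: 0.0007
```

Run:
```python
from h import *
st(); shift([.418,.368,.0765],-79)
save(optics.grab_frame('side')[130:210,200:300].repeat(5,0).repeat(5,1),'s5')
```

```text
t 36.4 p [0.4164 0.3664 0.0969] rpy [179.75  -0.26 -79.41] F [-0.7  0.5  0.3] M [ 0.03 -0.05  0.04] w 0.0007
 q [ 1.074e+00  3.130e-01 -4.420e-01 -1.000e-03 -8.210e-01 -8.890e-01]
shift [-0.0014 -0.002   0.0204] rot [ 0.25 -0.26 -0.41]
```

View pics/s5.png

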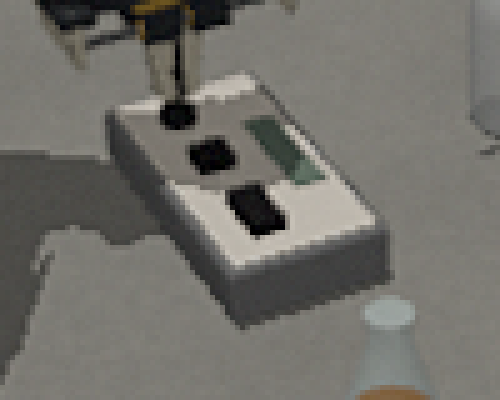

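Request:
jog_arm(
  motion=[
    [[-0.0015,-0.002,0.005,0,0,0,0.0],[-0.0015,-0.002,0.012,0,0,0,0.0],[-0.0015,-0.002,0.017,0,0,0,0.0],[-0.0015,-0.002,0.0205,0,0,0,0.0],[-0.0015,-0.002,0.0205,0,0,0,0.0],[-0.0015,-0.002,0.0205,0,0,0,0.0]],
  ],
)

```text
t: 37.05
eef_pos: [0.4192, 0.3697, 0.079]
ee_rot: [3.14, -0.002, -1.385]
force: [-0.4, 0.3, 2.4]
width: 0.0006
```

Run:
```python
from h import *
st()
```

```text
t 37.05 p [0.4192 0.3697 0.079 ] rpy [ 1.7994e+02 -9.0000e-02 -7.9350e+01] F [-0.4  0.3  2.4] M [0.36 0.23 0.01] w 0.0006
 q [ 1.073  0.34  -0.454  0.    -0.778 -0.887]
```

Request:
jog_arm(
  motion=[
    [[0.001,0.001,0.002,0,0,0,0.0],[0.001,0.001,0.004,0,0,0,0.0],[0.001,0.001,0.0055,0,0,0,0.0],[0.001,0.001,0.0055,0,0,0,0.0],[0.001,0.001,0.0055,0,0,0,0.0]],
  ],
)

```text
t: 37.55
eef_pos: [0.4192, 0.3696, 0.076]
ee_rot: [-3.14, 0.0, -1.384]
force: [-4.3, -1.0, 22.4]
width: 0.0002
```

Run:
```python
from h import *
st()
```

```text
t 37.55 p [0.4192 0.3696 0.076 ] rpy [-1.7991e+02  3.0000e-02 -7.9290e+01] F [-4.3 -1.  22.4] M [-0.34  1.65 -0.04] w 0.0002
 q [ 1.074e+00  3.430e-01 -4.600e-01  1.000e-03 -7.660e-01 -8.880e-01]
```

Request:
jog_arm(
  motion=[
    [[0,0,-0.02,0,0,0,0.0],[0,0,-0.035,0,0,0,0.0],[0,0,-0.035,0,0,0,0.0]],
  ],
)

```text
t: 37.85
eef_pos: [0.4195, 0.3699, 0.1125]
ee_rot: [-3.139, 0.002, -1.384]
force: [0.3, 0.3, 0.0]
width: 0.0006
```

Run:
```python
from h import *
st(); shift([.4295,.3035,.1],-79)
```

```text
t 37.85 p [0.4195 0.3699 0.1125] rpy [-1.7983e+02  1.1000e-01 -7.9280e+01] F [0.3 0.3 0. ] M [ 0.1  -0.01 -0.04] w 0.0006
 q [ 1.074e+00  2.960e-01 -4.250e-01  1.000e-03 -8.470e-01 -8.870e-01]
shift [0.0672 0.0025 0.0123] rot [-0.17  0.11 -0.29]
```

Request:
jog_arm(
  motion=[
    [[0.04,0.0015,0,0,0,0,0.0],[0.067,0.0025,0,0,0,0,0.0],[0.067,0.0025,0.006,0,0,0,0.0],[0.067,0.0025,0.012,0,0,0,0.0],[0.067,0.0025,0.012,0,0,0,0.0]],
  ],
)

```text
t: 38.35
eef_pos: [0.429, 0.3034, 0.0989]
ee_rot: [-3.14, 0.0, -1.384]
force: [0.3, 0.1, 0.7]
width: 0.0003
```

Run:
```python
from h import *
st(); shift([.4295,.3035,.076],-79)
```

```text
t 38.35 p [0.429  0.3034 0.0989] rpy [-1.7993e+02  2.0000e-02 -7.9300e+01] F [0.3 0.1 0.7] M [ 0.12 -0.02 -0.04] w 0.0003
 q [ 0.99   0.265 -0.511  0.001 -0.794 -0.803]
shift [-0.     -0.0005  0.0229] rot [-0.07  0.02 -0.3 ]
```

Request:
jog_arm(
  motion=[
    [[0,0,0.008,0,0,0,0.0],[0,0,0.015,0,0,0,0.0],[0,0,0.02,0,0,0,0.0],[0,0,0.024,0,0,0,0.0],[0,0,0.0255,0,0,0,0.0],[0,0,0.0255,0,0,0,0.0],[0,0,0.0255,0,0,0,0.0]],
  ],
)

```text
t: 39.05
eef_pos: [0.4288, 0.3037, 0.0758]
ee_rot: [-3.14, 0.001, -1.383]
force: [-13.0, -3.2, 31.3]
width: 0.0006
```

Run:
```python
from h import *
st()
```

```text
t 39.05 p [0.4288 0.3037 0.0758] rpy [-1.7988e+02  4.0000e-02 -7.9220e+01] F [-13.   -3.2  31.3] M [-1.29  4.68  0.03] w 0.0006
 q [ 0.991  0.296 -0.535  0.001 -0.738 -0.803]
```

Bottomed. Up, and to the run key.

Request:
jog_arm(
  motion=[
    [[0,0,-0.02,0,0,0,0.0],[0,0,-0.035,0,0,0,0.0],[0,0,-0.035,0,0,0,0.0]],
  ],
)

```text
t: 39.35
eef_pos: [0.4296, 0.3049, 0.1126]
ee_rot: [-3.137, 0.003, -1.382]
force: [0.1, 0.6, 0.2]
width: 0.0004
```

Run:
```python
from h import *
st(); shift([.4415,.2245,.1],-79)
```

```text
t 39.35 p [0.4296 0.3049 0.1126] rpy [-179.72    0.18  -79.18] F [0.1 0.6 0.2] M [ 0.11 -0.08 -0.04] w 0.0004
 q [ 0.991  0.247 -0.497  0.002 -0.822 -0.803]
shift [0.0812 0.0034 0.0124] rot [-0.28  0.18 -0.18]
```

Request:
jog_arm(
  motion=[
    [[0.04,0.0015,0,0,0,0,0.0],[0.081,0.0035,0,-0.2,0,0,0.0],[0.081,0.0035,0.004,-0.2,0,0,0.0],[0.081,0.0035,0.012,-0.2,0,0,0.0],[0.081,0.0035,0.012,-0.2,0,0,0.0]],
  ],
)

```text
t: 39.85
eef_pos: [0.4409, 0.2245, 0.0988]
ee_rot: [3.141, 0.002, -1.382]
force: [0.7, 0.3, 0.6]
width: 0.0002
```

Run:
```python
from h import *
st(); shift([.4415,.2245,.076],-79)
for n in ['top']:
  im=optics.grab_frame(n); save(im[130:200,190:340].repeat(5,0).repeat(5,1),'t4')
```

```text
t 39.85 p [0.4409 0.2245 0.0988] rpy [ 1.7998e+02  1.1000e-01 -7.9200e+01] F [0.7 0.3 0.6] M [ 0.02  0.04 -0.02] w 0.0002
 q [ 0.868  0.22  -0.574 -0.003 -0.776 -0.678]
shift [ 0.0001 -0.0006  0.0228] rot [ 0.02  0.11 -0.2 ]
```

View pics/t4.png

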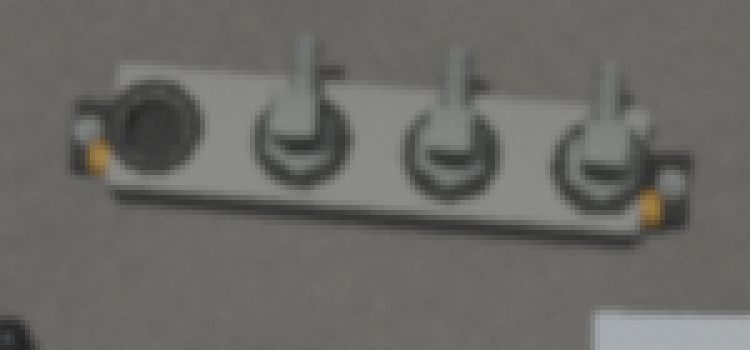

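All three barbs still point square out. Press run.

Request:
jog_arm(
  motion=[
    [[0,0,0.008,0,0,0,0.0],[0,0,0.015,0,0,0,0.0],[0,0,0.02,0,0,0,0.0],[0,0,0.0235,0,0,0,0.0],[0,0,0.025,0,0,0,0.0],[0,0,0.025,0,0,0,0.0],[0,0,0.025,0,0,0,0.0]],
  ],
)

```text
t: 40.6
eef_pos: [0.4409, 0.2254, 0.0759]
ee_rot: [-3.141, 0.003, -1.381]
force: [-11.0, -0.4, 23.6]
width: 0.0006
```

Request:
jog_arm(
  motion=[
    [[0,0,-0.02,0,0,0,0.0],[0,0,-0.06,0,0,0,0.0],[0,0,-0.1,0,0,0,0.0],[0,0,-0.13,0,0,0,0.0],[0,0,-0.13,0,0,0,0.0],[0,0,-0.13,0,0,0,0.0]],
  ],
)

```text
t: 41.2
eef_pos: [0.4409, 0.2252, 0.2062]
ee_rot: [-3.14, 0.004, -1.381]
force: [0.6, -0.1, -0.6]
width: 0.0006
```

Run:
```python
from h import *
st(); im=optics.grab_frame('top'); save(im[130:300,120:400].repeat(2,0).repeat(2,1),'t5')
im=optics.grab_frame('side'); save(im[110:280,180:420].repeat(3,0).repeat(3,1),'s6')
```

```text
t 41.2 p [0.4409 0.2252 0.2062] rpy [-179.9     0.21  -79.11] F [ 0.6 -0.1 -0.6] M [ 0.01 -0.04 -0.02] w 0.0006
 q [ 0.869  0.093 -0.439 -0.002 -1.035 -0.678]
```

View pics/s6.png

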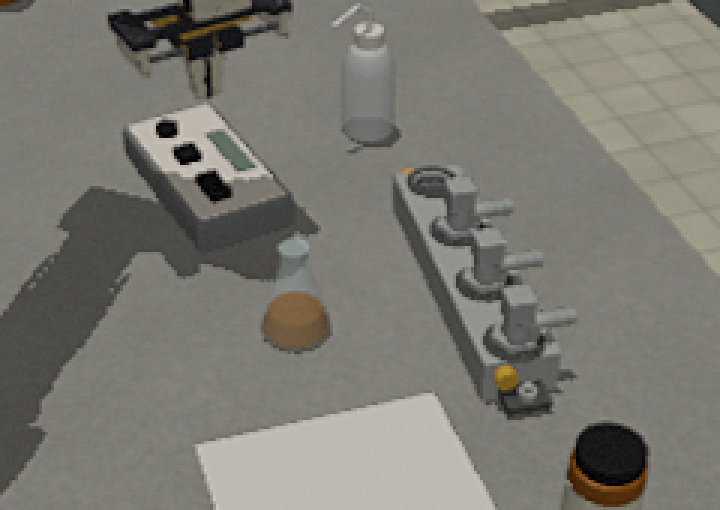

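View pics/t5.png

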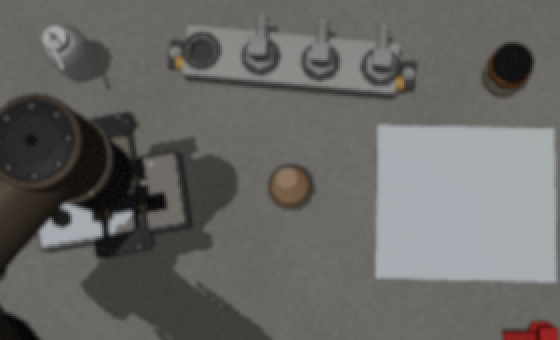

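All three elbows stand screwed in with their barbs out (side crop, ports at about (458,225), (487,275) and (515,335)). All keys are up, the robot is clear, and the bottle, flask and jar have not moved.

```bash
python3 -c "
from station import arm
print(arm.job_done())"
```

```text
the job is handed in; nothing more can be done
None
```

The three grey elbows on the sheet are screwed into ports 1, 2 and 3, each turned about 2 rad clockwise. I then pressed power, leak test and run in that order. Each key bottomed at 22–31 N and was let go before the next. The job was handed in at about 41 s; it reports no verdict.

- **Port 3 knocked back:** a check found this elbow turned back about 13° after release, cause not seen. I gripped it again and turned it back to square. The turning moment was then about 0.2 N m, well above the easy 0.06 N m.
- **Tightness not read directly:** the last static readings at ports 1 and 2 were 0.16 and 0.11 N m, below the stated 0.3. I judged those two tight by the turn angle and by the moment having risen.
- **Barb directions:** by the gripper's own angle at release, all three barbs were within about 1° of square out. One earlier, coarse picture measurement at port 1 gave about 4° off. That is still inside the 12.6° tolerance, and I did not repeat it.
- **Last pictures:** all barbs point out of the hose side, all keys are up, and the bottle, flask and jar look unmoved. The gripper was clear of everything, about 120 mm above the keys.

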